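Fetch the glass vial from under the wire stand with the trigger reacher

ROBOT

A 7-joint arm with a two-finger parallel gripper is mounted at the origin on the work surface. World frame = base frame: x ahead of the robot, y to its left, z up, the work surface at z = 0. Lengths are in m, angles in rad, forces in N, time in s.
With the tool pointing down it reaches from about 0.425 to 0.875 m from the base axis. Payload 4.7 kg.
Tool frame: the origin (TCP) lies on the centre line of the jaws, within the pads' length; the fingertips stand 19 mm ahead of it and the grasp point (between the pads) is the TCP (ctrl.nose_length is the distance from the TCP to the fingertips, in m); z points along the fingers, x is the direction in which the jaws open and shut, and the axes are right-handed (so a half turn about z gives the same grasp; the last joint's range is limited). The gripper opens to 87 mm and grips with 3 to 60 N. Pads are 19 mm wide; open, the fingers measure 117 mm over their backs; the gripper's body (75 mm by 190 mm) begins 51 mm behind the grasp point.
Start: joints at [1.229, 0.321, -0.07, 1.45, 0.023, 1.371, -0.057], TCP at [0.226, -0.609, 0.208] pointing down, gripper open.
Joint ranges: [-2.86, 2.86], [-0.3, 2.09], [-1.38, 1.24], [0.06, 2.45], [-1.56, 4.7], [0.09, 2.05], [-2.69, 2.69]. Speed limits (rad/s): [2.57, 2.57, 3.14, 3.14, 3.14, 3.14, 3.14].

INTERFACE

Orientations are given as a rotation vector (axis times angle).
In Python, from bench import ctrl gives the robot as it stands. The module is installed in compiled form; this text tells all that it offers.
- The arm moves only by the shell command python3 -m crank 'ROWS' [OPENING] [FORCE]. ROWS is a JSON object of lists of equal length, an entry for each row: "dp": the shift along the tool's x, y, z in cm, a list of three; "delta_rot": the turn, a rotation vector about the tool's x, y, z in rad, a list of three. In form: {"dp": [[x, y, z], ...], "delta_rot": [[rx, ry, rz], ...]}. A call has exactly 8 rows; each row shifts and turns the commanded pose from where the row before left it, along the tool's axes as they then stand; what a row does not reach is not made up. A row lasts 1/10 s, in which the tool goes at most 50 mm and 8.59 degrees, less where a joint would pass 70% of its speed; a pose out of reach is approached as far as the arm can. A call with a gripper value outside its range is refused whole. OPENING is the finger opening in cm, from 0 to 8.7, set as the call begins (- or left out, the last holds). The fingers move at their own pace and stop on an object; FORCE is the grip in N (left out, the last holds). Time passes only in rows, so rows that do not move let the fingers close, or fill a call up. It gives the time, the measured TCP pose, the force and the opening at its end, in the units of the state.
- ctrl.get_state(): the state, without advancing time (a new reading comes with each control period).
- ctrl.get_image(name): name is "side" or "top" or "wrist"; returns the picture (480x640x3 uint8, blue, green, red); there is no depth.
- ctrl.camera_info(name): a dict with "camera_matrix" (3x3 intrinsics, pixels), "D" ([k1, k2, p1, p2, k3] as OpenCV has them; the pictures are not rectified), "xyz" and "orientation" of the camera in the world. Camera axes: x right, y down, z forward; pixel columns grow to the right and rows downward; lengths in m; the calibration is good to about 2 mm. A picture is of the moment at which its call begins: read the wrist's pose just before it. camera_info takes no time and is no camera call; for the wrist camera it gives the pose at the moment of the call.
- ctrl.close_job(): hands the job in, once; it reports no verdict.
The state is a dict: "time": time; "joint_positions": joint angles; "qd": joint speeds; "joint_torque": joint torques, N m; "position": TCP position; "tool_rot": TCP orientation; "ft_force": force on the tool from outside, world axes, zero at the start; "torque": the same for the moment, N m; "grip_width": opening from 0.0 (shut) to 1.0 (fully open).
Only numpy, scipy, OpenCV 4.12 (cv2) and the standard library are available. Lean on these libraries where they do the work, as an engineer would, in place of code of your own. Each camera call takes 0.05 s, during which the arm holds its last target.

TASK

A small glass vial has been pushed into the low gap under the wire stand. Take the reacher by its upright grip, slide its jaws into the gap around the vial, squeeze the trigger until you feel the jaws close firmly but gently on it (the glass is fragile), draw it out and stand it upright on the round metal plate without dropping it. Then let the vial go, stand the reacher back on the bench clear of it, and let go; never touch the vial with the hand, do not ram the stand, and leave everything else where it is.

Things in the scene. Friction and masses are not known exactly. Their poses are not given: they have to be found in the camera images.
- reacher: Hand reacher, 0.38 kg, standing level on its flat soles, 260 mm long. Origin: at its underside, below the middle of the open grip; own x along the shaft to the jaws, z up. Foot block x -38..42 mm, 56 wide, 30 high; 14 mm shaft at z 18 mm; head block x 173..191 mm, 96 wide, 30 high; two parallel jaws x 191..258 mm, z 8..32 mm, outer faces at y -39 and +39 mm.
- reacher_grip (a point): Point on the reacher midway between post and open trigger, 85 mm above its underside: pinch here from above, along its own x. Fixed black post: rear face at x -29 mm; grey trigger plate: front face at x +29 mm (58 mm over both when released); both 26 mm wide, free from z 45 to 117 mm.
- reacher_mouth (a point): Point on the reacher between its open jaws, 228 mm ahead of its origin, 4 mm to its left (+y), 20 mm above its underside. Rubber pads reach x 200..256 mm. The left jaw (+y) moves; its pad face is at y +22 mm when open. The right one stays still; its pad face was set by a screw somewhere from y -22 to -14 mm, different each time and not measured.
- trigger (a joint): Trigger squeeze in m: 0 released (jaws open) to 0.018 (stop; grip 40 mm wide). It slides back towards the post; as both are pinched, the whole reacher moves forward by half the squeeze. The return spring pushes with 7 N + 0.2 N per mm. The left jaw closes 1.5 mm per mm of trigger. With 1 to 3 mm of squeeze the reacher can be carried, jaws still well open.
- trigger_face (a point): Middle of the trigger's front face. By feel: once the vial is caught between both pads, the trigger pushes back with 1.5 times the pad force on top of its spring. The left pad is sprung, about 0.9 N + 1.5 N per mm of jaw closing, so the push grows by about 3.4 N per mm of trigger instead of 0.2.
- jaw_pad: Rubber pad of the moving left jaw, 56 x 5 x 22 mm, origin at its centre (face 2.5 mm to its right).
- vial: Upright amber glass vial with white cap, 23 mm diameter, 40 mm high, about 30 g, standing on the bench in the gap, 50 to 115 mm behind the stand's open edge. Origin: centre of its underside. Fragile: the jaws may squeeze it with at most 6 N; 2.5 to 4.5 N is a good firm grip.
- stand: Fixed wire-grid stand, 260 mm (own x) by 240 mm (own y), origin at bench level under its centre. The gap below it is 52 mm high; bars are 4 mm wide, top at 60 mm. It is open at its own -y edge (y = -120 mm), between 12 mm legs at x = -122 and +122 mm. A white instrument stands on its rear half (own y from 12 mm on, up to 160 mm high).
- plate: Round flat metal sample plate fixed on the bench, 90 mm diameter; its top is 8 mm above the bench. Origin: centre of its underside.
- coupling: small metal hose coupling, 24 mm across, 26 mm high, standing under the wire stand beside the vial (sides swap); leave alone. Origin at its underside
- jar: clear lidded jar, 60 mm across, bystander. Origin at its underside
- beaker: open glass beaker, 70 mm across, 90 mm high, bystander. Origin at its underside
- screwdriver: screwdriver lying on the bench, bystander
- seal: black rubber ring, 64 mm across, lying flat, bystander. Origin at its underside
- reagent: white bottle, 64 mm across, 150 mm high, bystander. Origin at its underside
- weight: small dark metal weight with a knob, 32 mm across, bystander. Origin at its underside

How it is judged:
By the outcome, as a careful person would: the job done as asked, in the order asked, and still so for the second after the job is handed in, with the robot touching nothing.
It also fails if it takes over 61 s, if anything falls off the work surface, if the arm or the gripper's body presses on something with over 40 N, if the wrist force passes 120 N, or if a joint passes its speed limit or range.

## Working session

There is one attempt and no reset: what is moved stays moved. The work goes in short steps, Python scripts to look and compute and a shell command to move; the robot and the scene stay as the last step left them, time stands still between calls to the robot, and variables do not carry over. Pictures are saved under pics/ and viewed, and the job is handed in when it is done.

```bash
mkdir -p pics; ls; python3 - <<'E'
from bench import ctrl
import cv2
s=ctrl.get_state()
for k,v in s.items(): print(k,v)
for n in ("top","side","wrist"):
    print(n,ctrl.camera_info(n))
    cv2.imwrite(f"pics/{n}0.png",ctrl.get_image(n))
print(ctrl.nose_length)
E
```

```text
pics
time 0.0
joint_positions [ 1.22909937  0.3218276  -0.07009765  1.45168197  0.02261552  1.37080554
 -0.05691193]
qd [-1.61566857e-03  3.13045037e-04  1.20246013e-04 -2.85699037e-07
 -6.14040228e-04 -1.15234217e-03  3.26770292e-04]
joint_torque [-4.85949731e-04 -4.91293502e+01 -4.04026229e-01 -3.12523592e+01
 -6.37664529e-02  4.39361797e-02  1.47004666e-04]
position [ 0.22616798 -0.60875554  0.20735517]
tool_rot [-2.57869071  1.79264989  0.00258994]
ft_force [ 0.88377914  0.06470868 -1.09916185]
torque [-0.01690183 -0.02754576 -0.01967831]
grip_width 1.0027417243912746
top {'camera_matrix': array([[553.26273948,   0.        , 306.78904887],
       [  0.        , 553.26273948, 232.62529946],
       [  0.        ,   0.        ,   1.        ]]), 'D': array([0.02680006, 0.        , 0.        , 0.        , 0.        ]), 'xyz': array([0.50400249, 0.05934741, 1.41558245]), 'orientation': array([-2.18921148,  2.20001271, -0.08915157])}
side {'camera_matrix': array([[461.35044565,   0.        , 321.76403099],
       [  0.        , 461.35044565, 240.6107866 ],
       [  0.        ,   0.        ,   1.        ]]), 'D': array([-0.10893508,  0.        ,  0.        ,  0.        ,  0.        ]), 'xyz': array([0.4793573 , 0.97538494, 1.06024375]), 'orientation': array([-0.12961872,  2.86642959, -1.15751794])}
wrist {'camera_matrix': array([[410.1462976 ,   0.        , 316.91885717],
       [  0.        , 410.1462976 , 235.65099542],
       [  0.        ,   0.        ,   1.        ]]), 'D': array([-0.01385,  0.     ,  0.     ,  0.     ,  0.     ]), 'xyz': array([ 0.30371649, -0.58106851,  0.38539798]), 'orientation': array([ 2.36631979, -1.64669943, -0.25302118])}
0.019
```

View pics/top0.png

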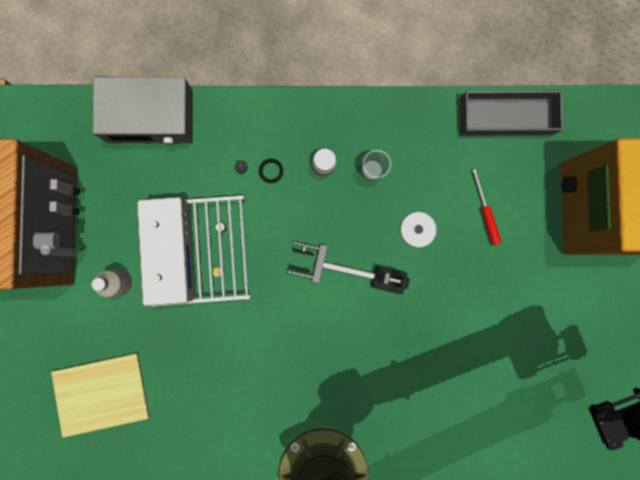

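View pics/side0.png

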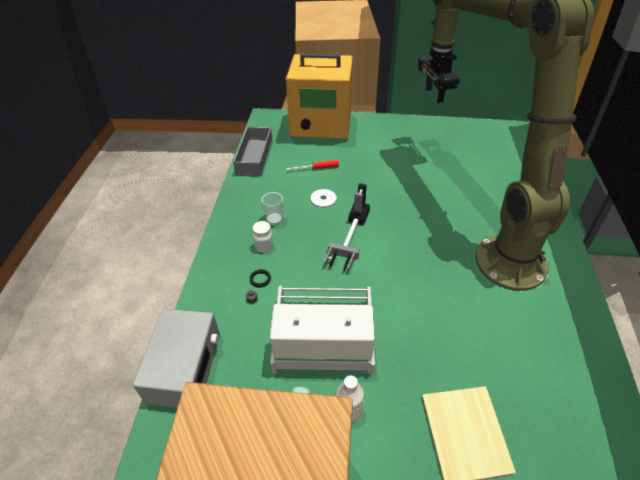

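View pics/wrist0.png

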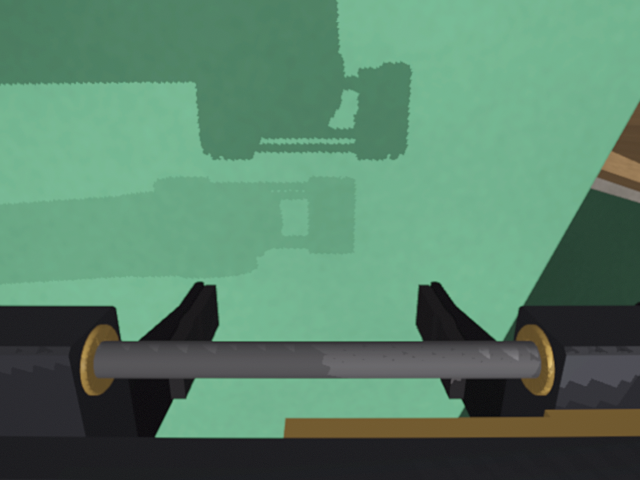

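The top view shows the reacher with its grip at about (390,279) and jaws at (300,258). The stand spans (190..248, 197..300) and opens to the right. The plate is at (418,230). There are two objects under the stand, at (221,227) and (217,272). I'll zoom in on those.

```bash
python3 - <<'E'
import cv2
a=cv2.imread("pics/top0.png")
c1=cv2.resize(a[190:310,180:260],None,fx=5,fy=5,interpolation=cv2.INTER_CUBIC)
c2=cv2.resize(a[225:305,280:420],None,fx=5,fy=5,interpolation=cv2.INTER_CUBIC)
cv2.imwrite("pics/z1.png",c1);cv2.imwrite("pics/z2.png",c2)
b=cv2.imread("pics/side0.png")
cv2.imwrite("pics/z3.png",cv2.resize(b[270:380,260:390],None,fx=5,fy=5,interpolation=cv2.INTER_CUBIC))
cv2.imwrite("pics/z4.png",cv2.resize(b[170:280,310:390],None,fx=5,fy=5,interpolation=cv2.INTER_CUBIC))
E
```

```text
(no output)
```

View pics/z1.png

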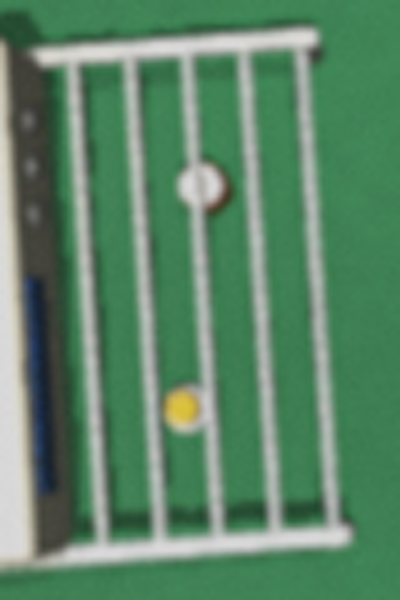

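View pics/z2.png

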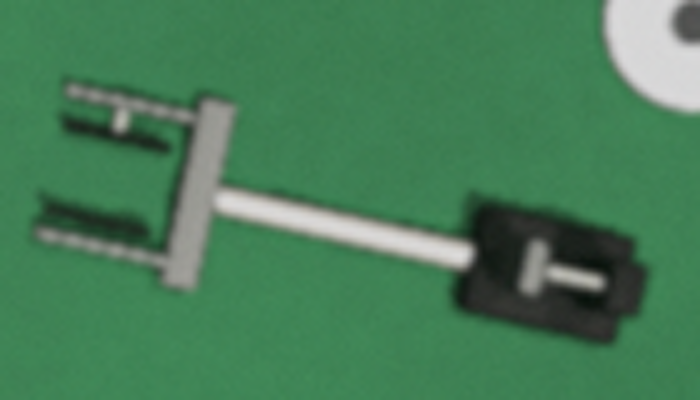

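View pics/z3.png

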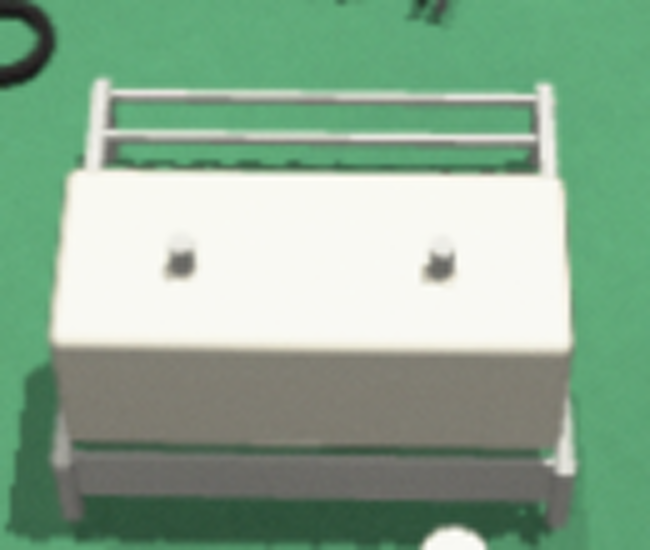

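View pics/z4.png

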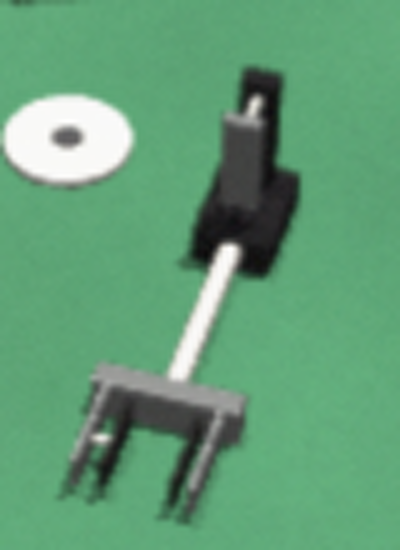

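The white-capped object at (221,227), with an amber rim, is the vial. The yellow/grey one at (217,272) is the coupling. Next I'll turn these pixels into positions.

```bash
cat > h.py <<'E'
from bench import ctrl
import numpy as np, cv2
from scipy.spatial.transform import Rotation as R
def ray(ci,px):
    p=cv2.undistortPoints(np.array([[px]],float),ci["camera_matrix"],ci["D"])[0,0]
    d=R.from_rotvec(ci["orientation"]).apply([p[0],p[1],1.]); return np.array(ci["xyz"]),d
def hit(ci,px,z):
    o,d=ray(ci,px); return o+d*(z-o[2])/d[2]
def proj(ci,P):
    Rm=R.from_rotvec(ci["orientation"]).as_matrix().T
    rv=cv2.Rodrigues(Rm)[0]; t=-Rm@np.array(ci["xyz"])
    return cv2.projectPoints(np.atleast_2d(np.array(P,float)),rv,t,ci["camera_matrix"],ci["D"])[0][:,0]
E
python3 - <<'E'
from h import *
ci=ctrl.camera_info("top"); a=cv2.imread("pics/top0.png").astype(int)
np.set_printoptions(precision=4,suppress=True)
B,G,Rr=a[...,0],a[...,1],a[...,2]
sat=a.max(2)-a.min(2)
def blob(m,x0,x1,y0,y1):
    mm=np.zeros_like(m);mm[y0:y1,x0:x1]=m[y0:y1,x0:x1]
    ys,xs=np.nonzero(mm); return xs,ys
# plate
xs,ys=blob((sat<40)&(G>150),395,440,205,252); 
(c,r)=cv2.minEnclosingCircle(np.c_[xs,ys].astype(np.float32)); print("plate",c,r,hit(ci,c,.008),len(xs),xs.mean(),ys.mean())
# vial cap
print("vial",hit(ci,(180+203/5-.4,190+187/5-.4),.04))
print("coup",hit(ci,(180+183/5-.4,190+408/5-.4),.026))
# stand corners (top 60mm)
z1=lambda u,v:(180+u/5-.4,190+v/5-.4); z2=lambda u,v:(280+u/5-.4,225+v/5-.4)
for n,p in dict(fr_up=(318,38),fr_lo=(350,537),bar_up=(303,50),bar_lo=(335,525)).items(): print(n,hit(ci,z1(*p),.06))
# reacher: head block rear/front edges top z~.033, jaws tips
for n,p,z in [("headUL",(200,92),.033),("headUR",(236,105),.033),("headLL",(160,285),.033),("headLR",(195,291),.033),
  ("tipR",(65,90),.032),("tipL",(36,233),.032),("padR0",(62,128),.032),("padR1",(170,150),.032),("padL0",(42,200),.032),("padL1",(148,232),.032),
  ("trigTop",(534,266),.117),("postTop",(625,283),.117),("shaft1",(220,199),.025),("shaft2",(470,252),.025)]:
    print(n,hit(ci,z2(*p),z))
E
```

```text
plate (418.4610900878906, 229.0758819580078) 18.084001541137695 [ 0.6056 -0.2471  0.008 ] 955 418.47853403141363 229.1151832460733
vial [0.6106 0.2541 0.04  ]
coup [0.501  0.2655 0.026 ]
fr_up [0.6823 0.1952 0.06  ]
fr_lo [0.438  0.1791 0.06  ]
bar_up [0.6764 0.2026 0.06  ]
bar_lo [0.4439 0.1864 0.06  ]
headUL [0.5699 0.0069 0.033 ]
headUR [ 0.5633 -0.0111  0.033 ]
headLL [0.4738 0.0275 0.033 ]
headLR [0.4707 0.0101 0.033 ]
tipR [0.5713 0.0744 0.032 ]
tipL [0.5    0.0891 0.032 ]
padR0 [0.5523 0.076  0.032 ]
padR1 [0.541 0.022 0.032]
padL0 [0.5164 0.0861 0.032 ]
padL1 [0.5002 0.0333 0.032 ]
trigTop [ 0.4836 -0.1459  0.117 ]
postTop [ 0.4754 -0.1885  0.117 ]
shaft1 [ 0.5165 -0.0031  0.025 ]
shaft2 [ 0.4893 -0.1284  0.025 ]
```

```bash
cat >> h.py <<'E'
np.set_printoptions(precision=4,suppress=True)
def need(x,y,z,yaw_deg):
    """tool-frame shift (cm) in current axes to target, and turn; yaw_deg = world angle of tool x"""
    s=ctrl.get_state(); Rm=R.from_rotvec(s["tool_rot"])
    tx=Rm.as_matrix()[:,0]
    print("t",round(s["time"],2),"pos",s["position"],"toolx deg",np.degrees(np.arctan2(tx[1],tx[0])).round(2),"toolz",Rm.as_matrix()[:,2],"gw mm",round(s["grip_width"]*87,2),"F",s["ft_force"])
    d=Rm.inv().apply(np.array([x,y,z])-s["position"])*100
    c,sn=np.cos(np.radians(yaw_deg)),np.sin(np.radians(yaw_deg))
    T=np.array([[c,sn,0],[sn,-c,0],[0,0,-1]])
    rv=(Rm.inv()*R.from_matrix(T)).as_rotvec()
    print("shift cm (cur axes)",d,"turn",rv)
    print("shift cm (target axes)",T.T@(np.array([x,y,z])-s["position"])*100)
E
python3 - <<'E'
from h import *
ci=ctrl.camera_info("top")
for n,p in dict(sd_tip=(475,171),sd_mid=(484,207),sd_end=(497,242)).items(): print(n,hit(ci,p,.01))
for n,p,z in [("beaker",(376,164),.09),("jar",(324,160),.06),("seal",(271,170),.005)]:print(n,hit(ci,p,z))
need(.4805,-.170,.205,-102.3)
E
python3 -m crank '{"dp":[[-1.5,-1.8,0],[-3,-3.6,0],[-3,-3.6,0],[-3,-3.6,0],[-3,-3.6,0],[-3,-3.6,0],[-3,-3.6,0],[-3,-3.6,0]],"delta_rot":[[0,0,0],[0,0,0],[0,0,0],[0,0,0],[0,0,0],[0,0,0],[0,0,0],[0,0,0]]}' 8.7 30
python3 - <<'E'
from h import *
need(.4805,-.170,.205,-102.3)
E
```

```text
sd_tip [ 0.7544 -0.3947  0.01  ]
sd_mid [ 0.6613 -0.4155  0.01  ]
sd_end [ 0.5715 -0.4462  0.01  ]
beaker [ 0.7582 -0.129   0.09  ]
jar [ 0.7744 -0.0044  0.06  ]
seal [0.7597 0.1295 0.005 ]
t 0.15 pos [ 0.2262 -0.6089  0.2076] toolx deg -69.61 toolz [-0.0006  0.0014 -1.    ] gw mm 86.86 F [-0.4039  0.3151  0.2662]
shift cm (cur axes) [-32.2818 -39.1246   0.303 ] turn [0.0005 0.0014 0.5705]
shift cm (target axes) [-48.2988 -15.4951   0.2595]
time: 0.95
position: [0.4016, -0.3025, 0.2084]
tool_rot: [2.579, -1.793, 0.0]
ft_force: [0.8, -0.6, -0.3]
grip_width: 1.0
t 0.95 pos [ 0.4016 -0.3025  0.2084] toolx deg -69.62 toolz [-0.0001 -0.0004 -1.    ] gw mm 86.99 F [ 0.75  -0.558 -0.289]
shift cm (cur axes) [ -9.6748 -12.0104   0.3305] turn [ 0.0001 -0.0004  0.5703]
shift cm (target axes) [-14.628   -4.8857   0.3363]
```

```bash
python3 -m crank '{"dp":[[-2.4,-3,0],[-2.4,-3,0],[-2.4,-3,0],[-2.4,-3,0],[0,0,0],[0,0,0],[0,0,0],[0,0,0]],"delta_rot":[[0,0,0],[0,0,0],[0,0,0],[0,0,0],[0,0,0.1426],[0,0,0.1426],[0,0,0.1426],[0,0,0.1426]]}'
python3 - <<'E'
from h import *
need(.4805,-.170,.205,-102.3)
cv2.imwrite("pics/w1.png",ctrl.get_image("wrist"))
E
```

```text
time: 1.75
position: [0.48, -0.1723, 0.2082]
tool_rot: [1.964, -2.452, -0.001]
ft_force: [0.3, 0.5, -0.1]
grip_width: 1.002
t 1.75 pos [ 0.48   -0.1723  0.2082] toolx deg -102.61 toolz [-0.0006  0.0001 -1.    ] gw mm 87.13 F [ 0.2611  0.5146 -0.1419]
shift cm (cur axes) [-0.2406 -0.0001  0.3163] turn [ 0.0006 -0.0001 -0.0054]
shift cm (target axes) [-0.2406 -0.0012  0.3163]
```

View pics/w1.png

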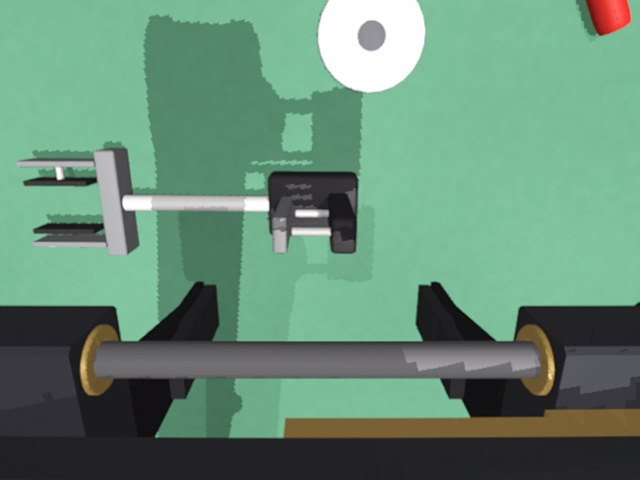

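The wrist view shows the whole reacher. The jaws are at (20–100, 160–245), the head at (115,200), the trigger at (281,228) and the post at (343,228).

```bash
python3 - <<'E'
from h import *
ci=ctrl.camera_info("wrist")
a=cv2.imread("pics/w1.png")
cv2.imwrite("pics/w1z.png",cv2.resize(a[140:265,10:140],None,fx=6,fy=6,interpolation=cv2.INTER_CUBIC)[:600])
cv2.imwrite("pics/w1y.png",cv2.resize(a[160:265,230:380],None,fx=5,fy=5,interpolation=cv2.INTER_CUBIC)[:600])
s1=np.array([hit(ci,p,.025) for p in[(125,202.5),(268,204.5)]]); d=s1[1]-s1[0]; print(s1,np.degrees(np.arctan2(-d[1],-d[0])))
E
```

```text
[[ 0.5199 -0.0047  0.025 ]
 [ 0.489  -0.13    0.025 ]] 76.13823988651055
```

View pics/w1z.png

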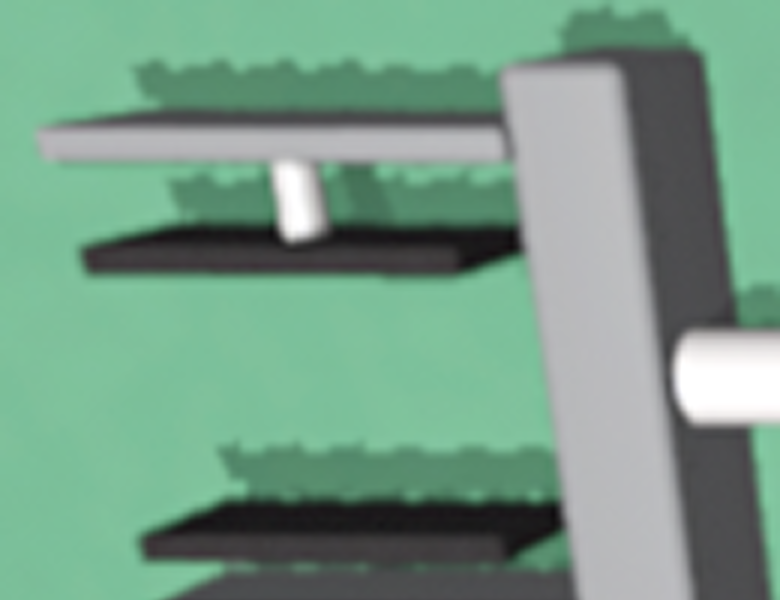

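View pics/w1y.png

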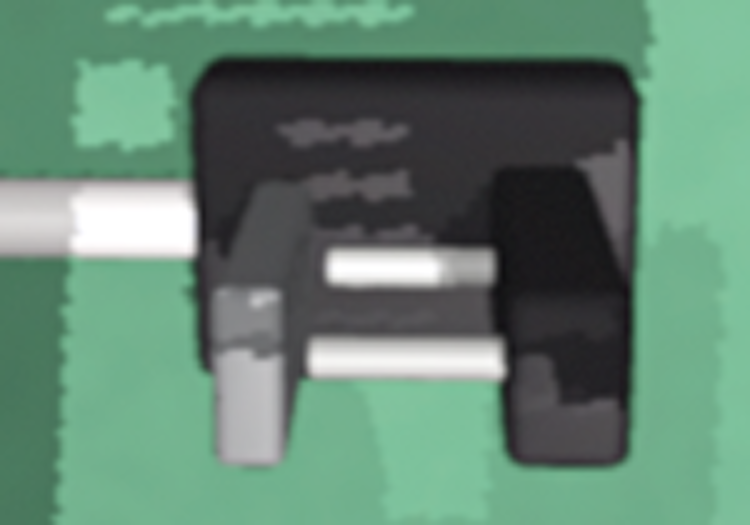

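```bash
python3 - <<'E'
from h import *
ci=ctrl.camera_info("wrist")
# pose read: no movement since, so same
f6=lambda u,v:((u+.5)/6-.5+10,(v+.5)/6-.5+140); f5=lambda u,v:((u+.5)/5-.5+230,(v+.5)/5-.5+160)
P={}
for n,p,z in [("tipR_out",f6(40,127),.032),("tipR_in",f6(45,160),.032),("jawR_out_root",f6(500,127),.032),("padR_in_tip",f6(85,272),.031),("padR_in_root",f6(458,273),.031),
 ("padL_in_tip",f6(142,537),.031),("padL_in_root",f6(510,537),.031),("headFrontR",f6(503,68),.033),("headRearR",f6(618,64),.033),
 ("trigF_a",f5(216,290),.117),("trigF_b",f5(216,462),.117),("trigR_b",f5(284,462),.117),("postR_a",f5(628,295),.117),("postR_b",f5(628,462),.117)]:
    P[n]=hit(ci,p,z)
# local frame fit: 
for yaw in (76.5,77.2,77.9):
  u=np.array([np.cos(np.radians(yaw)),np.sin(np.radians(yaw))]); v=np.array([-u[1],u[0]])
  g=(P["trigF_a"]+P["trigF_b"]+P["postR_a"]+P["postR_b"])[:2]/4
  print(yaw,"grip centre",g)
  for n in P: q=P[n][:2]-g; print("   ",n,(q@u*1000).round(1),(q@v*1000).round(1))
E
```

```text
76.5 grip centre [ 0.4792 -0.1709]
    tipR_out 257.4 -38.6
    tipR_in 257.6 -33.8
    jawR_out_root 190.7 -38.9
    padR_in_tip 255.8 -17.4
    padR_in_root 200.7 -17.6
    padL_in_tip 255.3 23.1
    padL_in_root 199.1 22.6
    headFrontR 188.5 -47.4
    headRearR 172.0 -48.0
    trigF_a 28.0 -12.3
    trigF_b 28.6 12.4
    trigR_b 19.1 12.4
    postR_a -27.9 -12.1
    postR_b -28.8 12.0
77.2 grip centre [ 0.4792 -0.1709]
    tipR_out 256.9 -41.7
    tipR_in 257.2 -37.0
    jawR_out_root 190.2 -41.3
    padR_in_tip 255.6 -20.5
    padR_in_root 200.4 -20.0
    padL_in_tip 255.6 20.0
    padL_in_root 199.4 20.2
    headFrontR 187.9 -49.7
    headRearR 171.4 -50.1
    trigF_a 27.9 -12.7
    trigF_b 28.8 12.1
    trigR_b 19.3 12.1
    postR_a -28.0 -11.7
    postR_b -28.6 12.3
77.9 grip centre [ 0.4792 -0.1709]
    tipR_out 256.4 -44.8
    tipR_in 256.7 -40.1
    jawR_out_root 189.7 -43.6
    padR_in_tip 255.3 -23.6
    padR_in_root 200.2 -22.5
    padL_in_tip 255.8 16.9
    padL_in_root 199.6 17.8
    headFrontR 187.3 -52.0
    headRearR 170.8 -52.2
    trigF_a 27.7 -13.0
    trigF_b 28.9 11.7
    trigR_b 19.4 11.9
    postR_a -28.2 -11.4
    postR_b -28.5 12.7
```

```bash
python3 -m crank '{"dp":[[-0.12,0.1,0],[0,0,2],[0,0,2.5],[0,0,2.5],[0,0,2.2],[0,0,1.6],[0,0,1],[0,0,0.5]],"delta_rot":[[0,0,0.0138],[0,0,0],[0,0,0],[0,0,0],[0,0,0],[0,0,0],[0,0,0],[0,0,0]]}'
python3 - <<'E'
from h import *
need(.4792,-.1709,.085,-103.4)
cv2.imwrite("pics/w2.png",ctrl.get_image("wrist"))
E
```

```text
time: 2.6
position: [0.4789, -0.171, 0.0846]
tool_rot: [1.955, -2.458, -0.002]
ft_force: [0.6, -0.7, -0.4]
grip_width: 0.998
t 2.6 pos [ 0.4789 -0.171   0.0846] toolx deg -103.0 toolz [-0.0012  0.0005 -1.    ] gw mm 86.79 F [ 0.5781 -0.7143 -0.449 ]
shift cm (cur axes) [-0.0156 -0.0263 -0.0408] turn [0.0013 0.0002 0.007 ]
shift cm (target axes) [-0.0157 -0.0263 -0.0408]
```

View pics/w2.png

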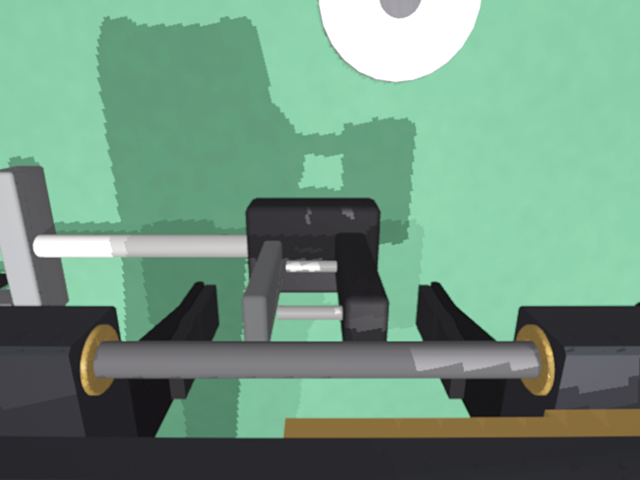

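The grip sits centred between the fingers: trigger at (262,300), post at (362,300). Now closing for a light carry squeeze.

```bash
python3 -m crank '{"dp":[[0,0,0],[0,0,0],[0,0,0],[0,0,0],[0,0,0],[0,0,0],[0,0,0],[0,0,0]],"delta_rot":[[0,0,0.007],[0,0,0],[0,0,0],[0,0,0],[0,0,0],[0,0,0],[0,0,0],[0,0,0]]}' 5.55 20
python3 - <<'E'
from h import *
need(.4792,-.1709,.085,-103.4)
E
```

```text
time: 3.45
position: [0.4796, -0.1717, 0.0858]
tool_rot: [1.945, -2.467, 0.002]
ft_force: [0.2, -1.2, 3.7]
grip_width: 0.642
t 3.45 pos [ 0.4796 -0.1717  0.0858] toolx deg -103.5 toolz [ 0.0005 -0.0008 -1.    ] gw mm 55.84 F [ 0.1937 -1.2421  3.7335]
shift cm (cur axes) [-0.0712  0.0596  0.0816] turn [-0.0007 -0.0007 -0.0018]
shift cm (target axes) [-0.0712  0.0594  0.0817]
```

```bash
python3 -m crank '{"dp":[[0,0,-0.1],[0,0,-0.2],[0,0,-0.3],[0,0,-0.4],[0,0,-0.5],[0,0,-0.5],[0,0,0],[0,0,0]],"delta_rot":[[0,0,0],[0,0,0],[0,0,0],[0,0,0],[0,0,0],[0,0,0],[0,0,0],[0,0,0]]}'
python3 - <<'E'
from h import *
need(.4792,-.1709,.085,-103.4)
cv2.imwrite("pics/w3.png",ctrl.get_image("wrist"))
a=ctrl.get_image("side");cv2.imwrite("pics/s3.png",cv2.resize(a[130:290,290:450],None,fx=3.7,fy=3.7))
E
```

```text
time: 4.25
position: [0.4795, -0.1713, 0.1057]
tool_rot: [-1.945, 2.467, -0.001]
ft_force: [-0.3, 0.5, -3.5]
grip_width: 0.642
t 4.25 pos [ 0.4795 -0.1713  0.1057] toolx deg -103.49 toolz [ 0.0004 -0.0004 -1.    ] gw mm 55.86 F [-0.3435  0.5016 -3.474 ]
shift cm (cur axes) [-0.0289  0.0432  2.0682] turn [-0.0005 -0.0003 -0.0015]
shift cm (target axes) [-0.0284  0.0422  2.0682]
```

View pics/w3.png

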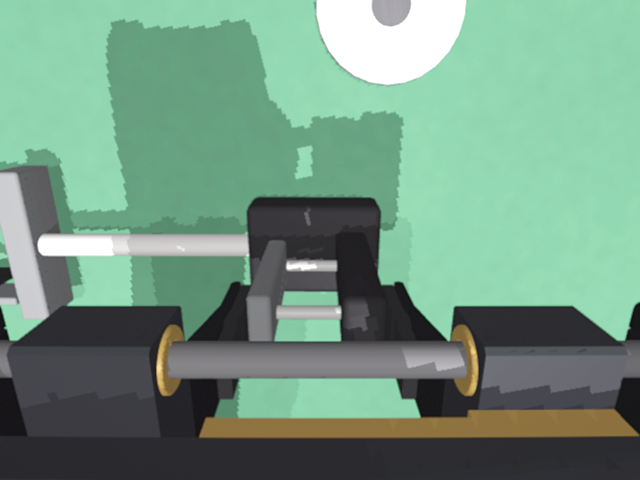

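View pics/s3.png

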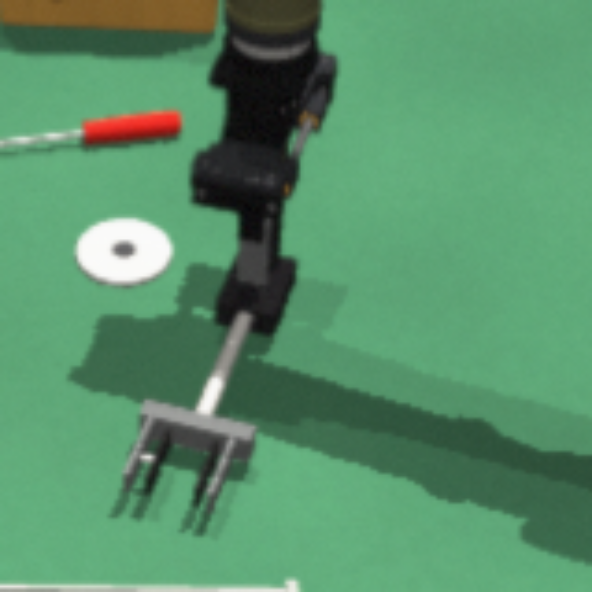

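The reacher is held level with a 3.5 N load. Next I turn it to the stand's axis and move to a point in front of the gap.

```bash
python3 -m crank '{"dp":[[0,0,0],[0,0,0],[0,0,0],[0,0,0],[0,0,0],[0,0,0],[0,-0.5,0],[-0.3,-1,0]],"delta_rot":[[0,0,-0.03],[0,0,-0.06],[0,0,-0.06],[0,0,-0.06],[0,0,-0.06],[0,0,-0.033],[0,0,0],[0,0,0]]}'
python3 -m crank '{"dp":[[-0.7,-1.8,0],[-0.8,-2.4,0],[-0.8,-2.6,0],[-0.8,-2.6,0],[-0.8,-2.4,0],[-0.7,-1.5,0],[-0.4,-0.8,0],[0,0,0]],"delta_rot":[[0,0,0],[0,0,0],[0,0,0],[0,0,0],[0,0,0],[0,0,0],[0,0,0],[0,0,0]]}'
python3 - <<'E'
from h import *
need(.6320,-.1084,.1057,-86.15)
cv2.imwrite("pics/w4.png",ctrl.get_image("wrist"))
cv2.imwrite("pics/t4.png",ctrl.get_image("top")[180:330,180:430].repeat(3,0).repeat(3,1))
E
```

```text
time: 5.15
position: [0.4941, -0.1679, 0.1053]
tool_rot: [2.293, -2.147, 0.0]
ft_force: [-0.3, -0.8, -3.3]
grip_width: 0.641
time: 5.95
position: [0.6325, -0.106, 0.105]
tool_rot: [-2.296, 2.142, 0.001]
ft_force: [0.1, 0.4, -4.0]
grip_width: 0.64
t 5.95 pos [ 0.6325 -0.106   0.105 ] toolx deg -86.02 toolz [ 0.0001  0.0014 -1.    ] gw mm 55.67 F [ 0.066   0.4348 -4.0259]
shift cm (cur axes) [ 0.2364  0.0706 -0.0721] turn [-0.0002  0.0014  0.0022]
shift cm (target axes) [ 0.2366  0.07   -0.0717]
```

View pics/w4.png

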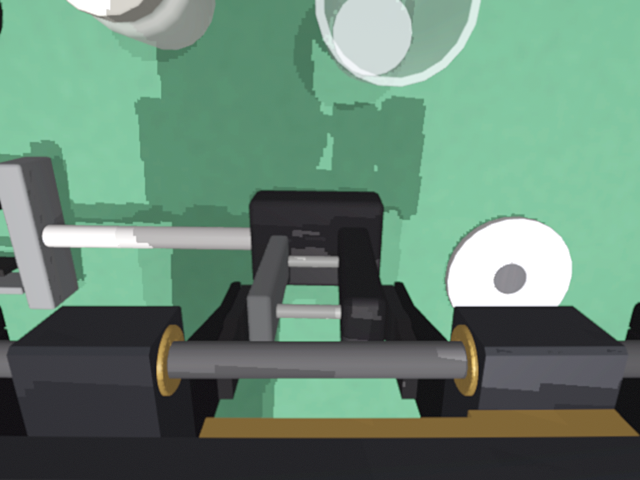

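View pics/t4.png

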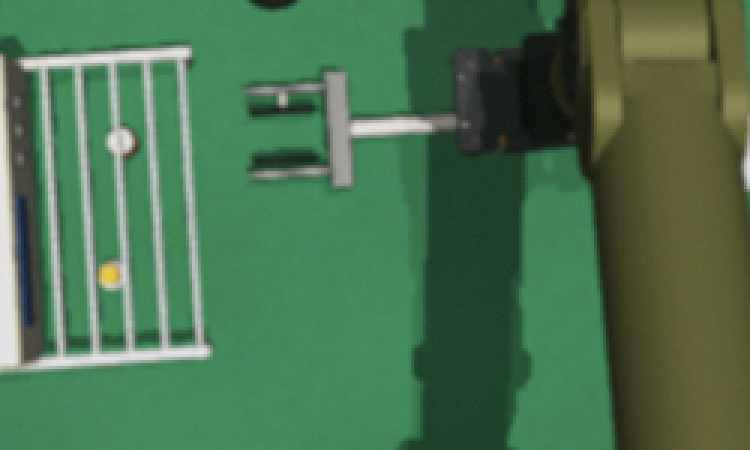

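The top view shows the open jaws facing the gap, with the vial (cap at about (121,142) in the crop) roughly in line with them. I'll measure that more closely.

```bash
python3 - <<'E'
from h import *
a=cv2.imread("pics/t4.png")[::3,::3]
cv2.imwrite("pics/t4z.png",cv2.resize(a[20:70,30:125],None,fx=8,fy=8,interpolation=cv2.INTER_CUBIC))
E
```

```text
(no output)
```

View pics/t4z.png

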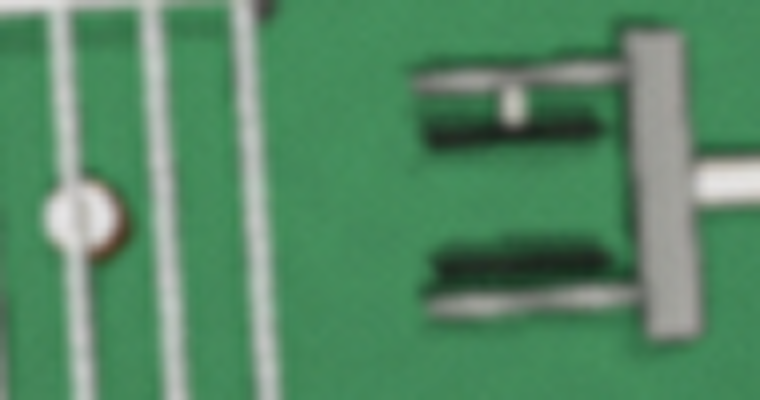

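```bash
python3 - <<'E'
from h import *
ci=ctrl.camera_info("top")
f=lambda u,v:(210+(u+.5)/8-.5,200+(v+.5)/8-.5)
H=lambda p,z:hit(ci,f(*p),z)[:2]
L=.020
V=H((84,218),.04); print("V",V)
hf=[H((622,28),.033+L),H((648,341),.033+L)]; hr=[H((686,28),.033+L),H((703,337),.033+L)]
tR,tL=H((412,82),.032+L),H((424,305),.032+L); rR,rL=H((615,70),.032+L),H((640,292),.032+L)
print(np.linalg.norm(hf[0]-hf[1]))
for A,B in (hf,hr): d=A-B; print("yaw from head",np.degrees(np.arctan2(d[0],-d[1]))) 
for A,B in ((tR,rR),(tL,rL)): d=A-B; print("yaw from jaw",np.degrees(np.arctan2(d[1],d[0])))
s=ctrl.get_state(); t=s["position"][:2]
for yaw in (93.0,93.98):
  u=np.array([np.cos(np.radians(yaw)),np.sin(np.radians(yaw))]);v=np.array([-u[1],u[0]])
  loc=lambda P:((P-t)@u*1e3,(P-t)@v*1e3)
  for n,P in dict(V=V,hf0=hf[0],hf1=hf[1],tR=tR,tL=tL,rR=rR,rL=rL,shaft=H((700,182),.025+L),padRtip=H((425,135),.03+L),padRroot=H((600,127),.03+L)).items(): print(yaw,n,np.round(loc(P),1))
E
```

```text
V [0.6111 0.2545]
0.09731433449939028
yaw from head 94.54157523751876
yaw from head 92.89864524134069
yaw from jaw 93.19272676058178
yaw from jaw 93.19166510970189
93.0 V [363.1   0.8]
93.0 hf0 [192.8 -47.7]
93.0 hf1 [190.2  49.6]
93.0 tR [258.6 -34.6]
93.0 tL [258.5  34.5]
93.0 rR [195.7 -34.8]
93.0 rL [191.8  34.3]
93.0 shaft [171.4   0.8]
93.0 padRtip [255.5 -18.2]
93.0 padRroot [201.4 -17.6]
93.98 V [363.1  -5.5]
93.98 hf0 [192.  -50.9]
93.98 hf1 [191.   46.4]
93.98 tR [257.9 -39. ]
93.98 tL [259.   30.1]
93.98 rR [195.1 -38.2]
93.98 rL [192.4  31. ]
93.98 shaft [171.4  -2.2]
93.98 padRtip [255.2 -22.5]
93.98 padRroot [201.  -21.1]
```

```bash
python3 -m crank '{"dp":[[0,0,0.3],[0,0,0.5],[0,0,0.5],[0,-0.1,0.2],[0,0,0],[-0.3,0,0],[-0.7,0,0],[-1,0,0]],"delta_rot":[[0,0,0],[0,0,0],[0,0,0],[0,0,0],[0,0,0],[0,0,0],[0,0,0],[0,0,0]]}'
python3 -m crank '{"dp":[[-1,0,0],[-1,0,0],[-1,0,0],[-1,0,0],[-1,0,0],[-0.7,0,0],[-0.3,0,0],[0,0,0]],"delta_rot":[[0,0,0],[0,0,0],[0,0,0],[0,0,0],[0,0,0],[0,0,0],[0,0,0],[0,0,0]]}'
python3 - <<'E'
from h import *
need(.6233,.0213,.0895,-86.15)
a=ctrl.get_image("top"); cv2.imwrite("pics/t5.png",a)
cv2.imwrite("pics/t5z.png",cv2.resize(a[195:270,200:300],None,fx=8,fy=8,interpolation=cv2.INTER_CUBIC))
E
```

```text
time: 6.85
position: [0.631, -0.0874, 0.0904]
tool_rot: [2.295, -2.146, -0.0]
ft_force: [0.8, 0.1, -3.0]
grip_width: 0.645
time: 7.65
position: [0.627, -0.0271, 0.0904]
tool_rot: [-2.296, 2.144, 0.0]
ft_force: [-0.1, -0.4, -3.1]
grip_width: 0.642
t 7.65 pos [ 0.627  -0.0271  0.0904] toolx deg -86.08 toolz [-0.0001  0.0003 -1.    ] gw mm 55.88 F [-0.1097 -0.3734 -3.143 ]
shift cm (cur axes) [-4.8528  0.0391  0.0904] turn [0.0001 0.0003 0.0012]
shift cm (target axes) [-4.8527  0.0451  0.0888]
```

View pics/t5z.png

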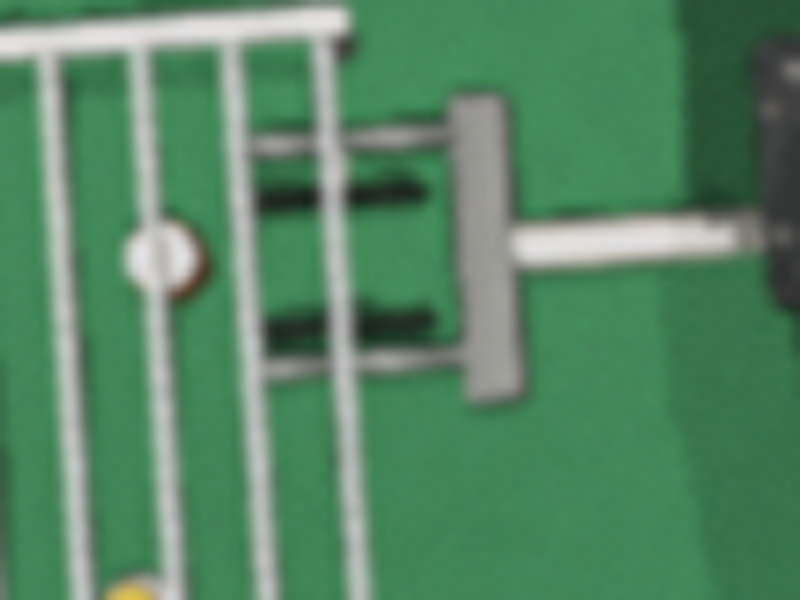

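The jaws straddle the vial's line on both sides, with the pads' inner faces at about y=213 and 316 and the vial between 221 and 295. Moving in.

```bash
python3 -m crank '{"dp":[[-0.4,0,0],[-0.8,0,0],[-1,0,0],[-1,0,0],[-0.9,0,0],[-0.6,0,0],[-0.4,0,0],[0,0,0]],"delta_rot":[[0,0,0],[0,0,0],[0,0,0],[0,0,0],[0,0,0],[0,0,0],[0,0,0],[0,0,0]]}'
python3 - <<'E'
from h import *
need(.6233,.0213,.0895,-86.15)
a=ctrl.get_image("top"); cv2.imwrite("pics/t6.png",a)
cv2.imwrite("pics/t6z.png",cv2.resize(a[195:270,200:300],None,fx=8,fy=8,interpolation=cv2.INTER_CUBIC))
E
```

```text
time: 8.5
position: [0.6235, 0.0241, 0.0904]
tool_rot: [-2.296, 2.144, 0.001]
ft_force: [-0.7, 0.5, -3.0]
grip_width: 0.641
t 8.5 pos [0.6235 0.0241 0.0904] toolx deg -86.05 toolz [-0.0002  0.0004 -1.    ] gw mm 55.77 F [-0.6649  0.4715 -2.9719]
shift cm (cur axes) [0.2778 0.0375 0.0881] turn [0.0002 0.0004 0.0017]
shift cm (target axes) [0.2778 0.0371 0.0882]
```

View pics/t6z.png

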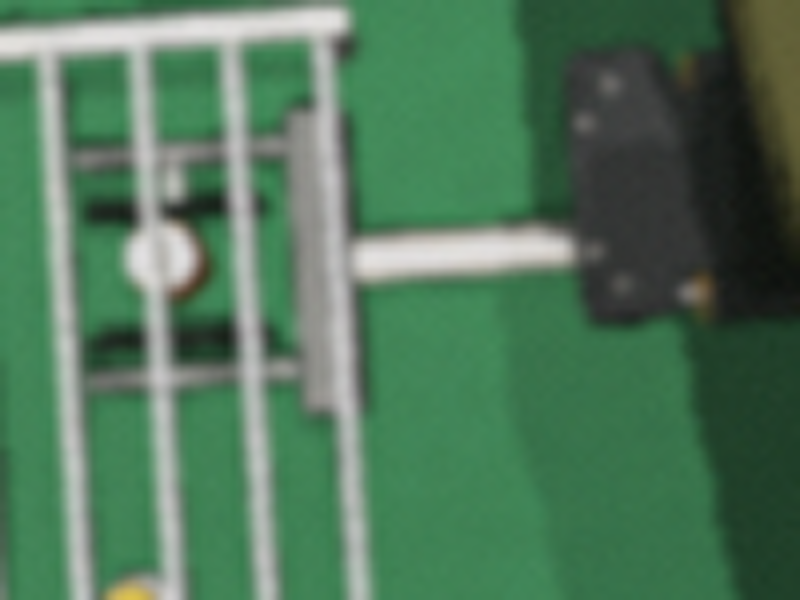

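The vial has not moved and sits between the pads. Now I squeeze in steps with a 14 N force cap.

```bash
Z='[0,0,0],[0,0,0],[0,0,0],[0,0,0],[0,0,0],[0,0,0],[0,0,0],[0,0,0]'
python3 -m crank '{"dp":[[0,0,0],[0,0,0],[0,0,0],[0,0,0],[0,0,0],[0,0,0],[0,0,0],[0,0,0]],"delta_rot":[[0,0,0],[0,0,0],[0,0,0],[0,0,0],[0,0,0],[0,0,0],[0,0,0],[0,0,0]]}' 5.1 14
python3 -c "
from h import *
for i in range(3):print(ctrl.get_state()['grip_width']*87)"
python3 -m crank '{"dp":[[0,0,0],[0,0,0],[0,0,0],[0,0,0],[0,0,0],[0,0,0],[0,0,0],[0,0,0]],"delta_rot":[[0,0,0],[0,0,0],[0,0,0],[0,0,0],[0,0,0],[0,0,0],[0,0,0],[0,0,0]]}' 4.8 14
python3 -c "
from h import *
for i in range(3):print(ctrl.get_state()['grip_width']*87)
need(0,0,0,0)"
```

```text
time: 9.35
position: [0.6237, 0.023, 0.0905]
tool_rot: [2.295, -2.145, 0.0]
ft_force: [-0.1, -0.4, -2.2]
grip_width: 0.591
51.38928578228582
51.38928578228582
51.38928578228582
time: 10.15
position: [0.6236, 0.023, 0.0904]
tool_rot: [2.295, -2.145, 0.0]
ft_force: [0.2, -1.8, -2.0]
grip_width: 0.556
48.3862665028083
48.3862665028083
48.3862665028083
t 10.15 pos [0.6236 0.023  0.0904] toolx deg -86.12 toolz [ 0.     -0.0001 -1.    ] gw mm 48.39 F [ 0.1605 -1.7597 -2.0158]
shift cm (cur axes) [-1.9232 62.3771  9.0433] turn [ 0.0001 -0.0001 -1.5032]
shift cm (target axes) [-62.3643   2.2986   9.0439]
```

```bash

python3 -m crank '{"dp":[[0,0,0],[0,0,0],[0,0,0],[0,0,0],[0,0,0],[0,0,0],[0,0,0],[0,0,0]],"delta_rot":[[0,0,0],[0,0,0],[0,0,0],[0,0,0],[0,0,0],[0,0,0],[0,0,0],[0,0,0]]}' 4.7 14
python3 -c "
from h import *
print(ctrl.get_state()['grip_width']*87)"
python3 -m crank '{"dp":[[0,0,0],[0,0,0],[0,0,0],[0,0,0],[0,0,0],[0,0,0],[0,0,0],[0,0,0]],"delta_rot":[[0,0,0],[0,0,0],[0,0,0],[0,0,0],[0,0,0],[0,0,0],[0,0,0],[0,0,0]]}' 4.6 14
python3 - <<'E'
from h import *
need(0,0,0,0)
a=ctrl.get_image("top"); cv2.imwrite("pics/t7.png",a)
cv2.imwrite("pics/t7z.png",cv2.resize(a[195:270,200:300],None,fx=8,fy=8,interpolation=cv2.INTER_CUBIC))
E
```

```text
time: 10.95
position: [0.6236, 0.023, 0.0904]
tool_rot: [2.295, -2.145, 0.0]
ft_force: [-0.3, -1.9, -2.1]
grip_width: 0.54
47.00916526296035
time: 11.75
position: [0.6236, 0.023, 0.0904]
tool_rot: [2.295, -2.145, 0.0]
ft_force: [-0.4, -1.6, -1.7]
grip_width: 0.531
t 11.75 pos [0.6236 0.023  0.0904] toolx deg -86.13 toolz [-0.     -0.0001 -1.    ] gw mm 46.16 F [-0.3955 -1.5647 -1.6751]
shift cm (cur axes) [-1.9164 62.3757  9.0449] turn [ 0.0001 -0.     -1.5032]
shift cm (target axes) [-62.3628   2.3028   9.0432]
```

View pics/t7z.png

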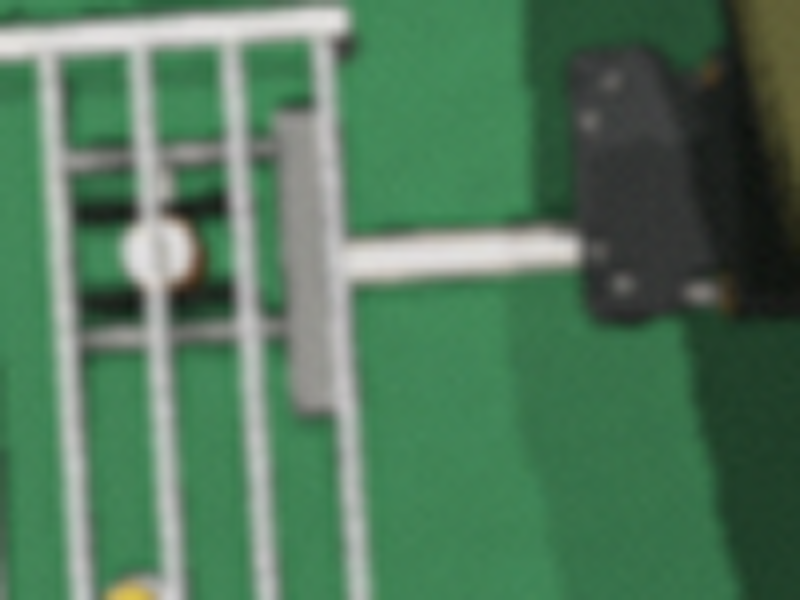

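```bash

python3 - <<'E'
from h import *
w=[]
for i in range(6): ctrl.get_image("wrist"); w.append(ctrl.get_state()['grip_width']*87)
print(np.round(w,2),np.mean(w))
E
python3 -m crank '{"dp":[[0,0,0],[0,0,0],[0,0,0],[0,0,0],[0,0,0],[0,0,0],[0,0,0],[0,0,0]],"delta_rot":[[0,0,0],[0,0,0],[0,0,0],[0,0,0],[0,0,0],[0,0,0],[0,0,0],[0,0,0]]}' 4.5 14
python3 - <<'E'
from h import *
w=[]
for i in range(6): ctrl.get_image("wrist"); w.append(ctrl.get_state()['grip_width']*87)
print(np.round(w,2),np.mean(w))
E
```

```text
[45.89 45.89 46.17 46.43 46.2  46.08] 46.11099626035813
time: 12.9
position: [0.6237, 0.023, 0.0904]
tool_rot: [2.295, -2.145, 0.0]
ft_force: [0.7, -1.1, -1.2]
grip_width: 0.525
[46.21 45.88 45.99 45.89 45.64 45.83] 45.90695952548782
```

The fingers stall at 45.9 mm under the 14 N cap, so the pad force is about 3.1 N. That fits contact at 11.1 mm of trigger, which is what the measured screw position predicts. I'll firm up slightly, lift 4 mm and check.

```bash

python3 -m crank '{"dp":[[0,0,0],[0,0,0],[0,0,0],[0,0,-0.1],[0,0,-0.1],[0,0,-0.1],[0,0,-0.1],[0,0,0]],"delta_rot":[[0,0,0],[0,0,0],[0,0,0],[0,0,0],[0,0,0],[0,0,0],[0,0,0],[0,0,0]]}' 4.5 14.6
python3 - <<'E'
from h import *
need(0,0,0,0)
a=ctrl.get_image("top")
cv2.imwrite("pics/t8z.png",cv2.resize(a[195:270,200:300],None,fx=8,fy=8,interpolation=cv2.INTER_CUBIC))
cv2.imwrite("pics/w8.png",ctrl.get_image("wrist"))
need(0,0,0,0)
E
```

```text
time: 14.0
position: [0.6237, 0.0231, 0.0945]
tool_rot: [-2.295, 2.145, -0.0]
ft_force: [0.0, 0.6, -3.9]
grip_width: 0.522
t 14.0 pos [0.6237 0.0231 0.0945] toolx deg -86.12 toolz [ 0.0001 -0.     -1.    ] gw mm 45.42 F [ 0.0188  0.5731 -3.864 ]
shift cm (cur axes) [-1.9185 62.3802  9.4405] turn [-0.     -0.0001 -1.503 ]
shift cm (target axes) [-62.3661   2.3122   9.4453]
t 14.1 pos [0.6236 0.0231 0.0944] toolx deg -86.12 toolz [-0.0001 -0.0001 -1.    ] gw mm 45.57 F [-0.0235  0.0044 -3.6073]
shift cm (cur axes) [-1.9232 62.3694  9.4429] turn [ 0.0002  0.     -1.503 ]
shift cm (target axes) [-62.3576   2.3052   9.4351]
```

View pics/t8z.png

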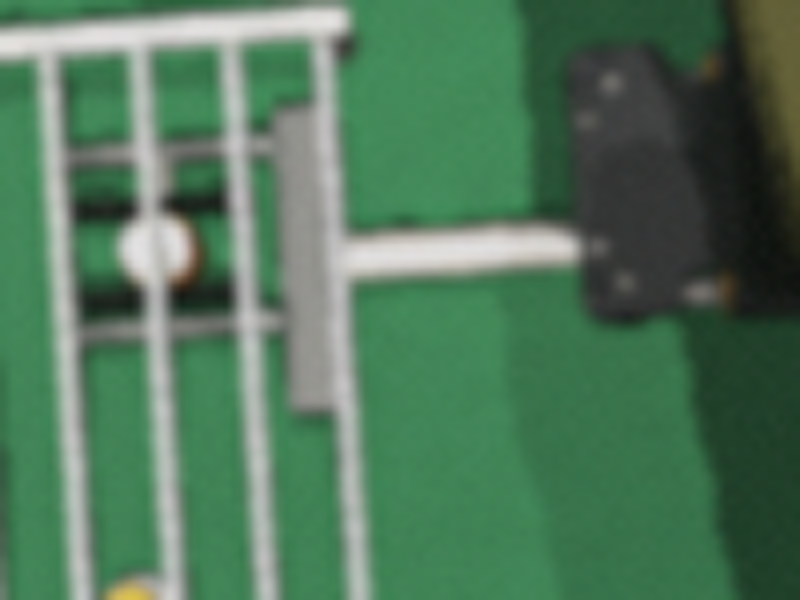

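View pics/w8.png

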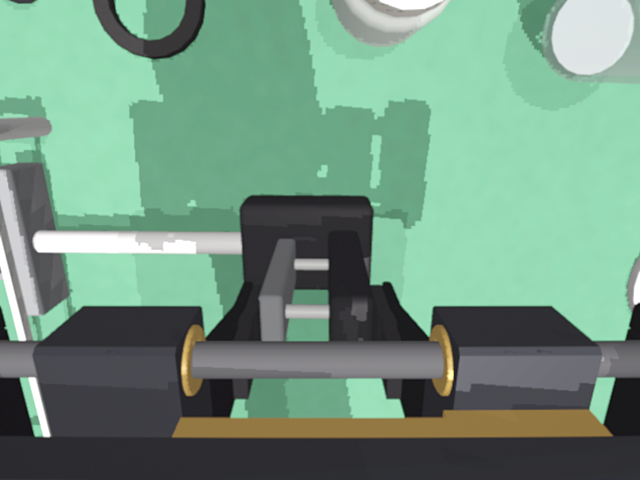

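The vial is held and the load is about 3.9 N. Drawing it straight out.

```bash

python3 -m crank '{"dp":[[0.3,0,0],[0.6,0,0],[0.9,0,0],[1.1,0,0],[1.2,0,0],[1.2,0,0],[1.2,0,0],[1.2,0,0]],"delta_rot":[[0,0,0],[0,0,0],[0,0,0],[0,0,0],[0,0,0],[0,0,0],[0,0,0],[0,0,0]]}'
python3 -m crank '{"dp":[[1.2,0,0],[1.2,0,0],[1.2,0,0],[1,0,0],[0.7,0,-0.2],[0.4,0,-0.5],[0,0,-0.5],[0,0,-0.3]],"delta_rot":[[0,0,0],[0,0,0],[0,0,0],[0,0,0],[0,0,0],[0,0,0],[0,0,0],[0,0,0]]}'
python3 - <<'E'
from h import *
need(0,0,0,0)
a=ctrl.get_image("top"); cv2.imwrite("pics/t9.png",a)
cv2.imwrite("pics/t9z.png",cv2.resize(a[195:270,220:320],None,fx=8,fy=8,interpolation=cv2.INTER_CUBIC))
a=ctrl.get_image("side");cv2.imwrite("pics/s9.png",a);cv2.imwrite("pics/s9z.png",cv2.resize(a[160:310,240:400],None,fx=4,fy=4,interpolation=cv2.INTER_CUBIC))
E
```

```text
time: 14.9
position: [0.6289, -0.0553, 0.0944]
tool_rot: [2.294, -2.146, 0.0]
ft_force: [-0.2, 0.5, -3.8]
grip_width: 0.522
time: 15.7
position: [0.6333, -0.1099, 0.1105]
tool_rot: [-2.295, 2.144, -0.001]
ft_force: [-0.8, -0.1, -4.2]
grip_width: 0.524
t 15.7 pos [ 0.6333 -0.1099  0.1105] toolx deg -86.09 toolz [ 0.0013  0.0004 -1.    ] gw mm 45.62 F [-0.8219 -0.0701 -4.2293]
shift cm (cur axes) [-15.2835  62.4426  10.9676] turn [-0.0013 -0.0008 -1.5025]
shift cm (target axes) [-63.3259 -10.9909  11.045 ]
```

View pics/t9z.png

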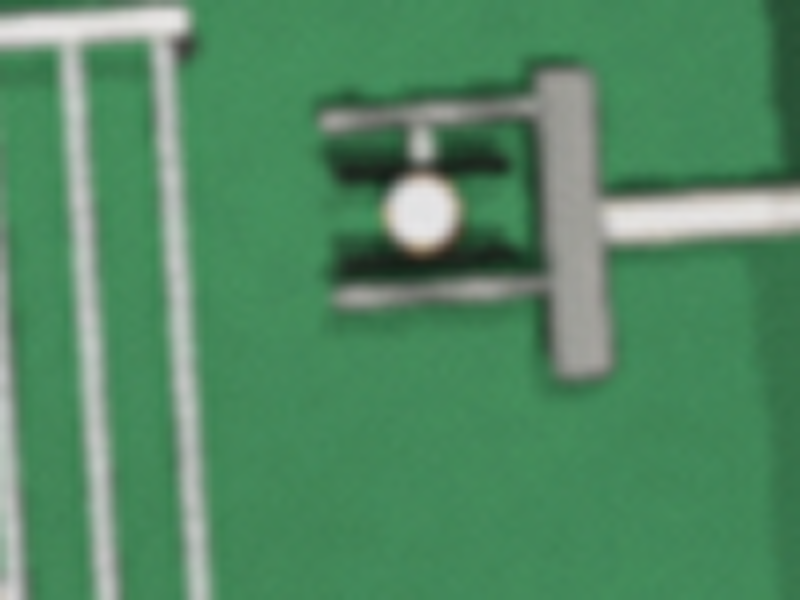

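View pics/s9z.png

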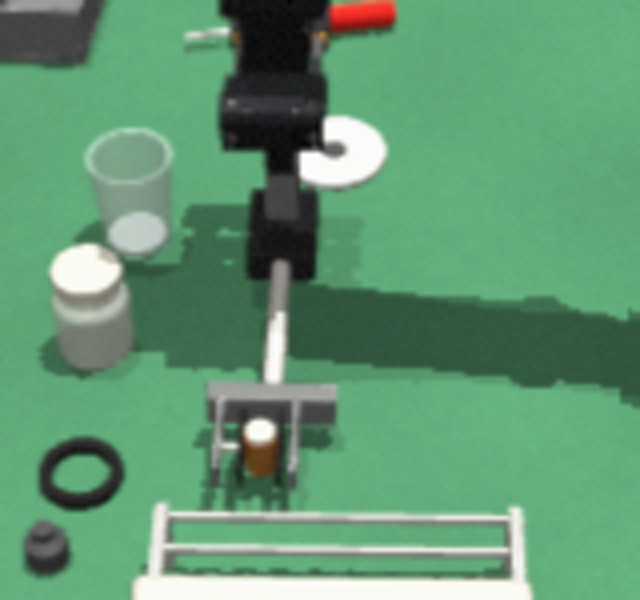

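The vial is out and upright in the jaws in both views. I'll triangulate it to get its offset and height in the tool frame for placing.

```bash
python3 - <<'E'
from h import *
ct,cs=ctrl.camera_info("top"),ctrl.camera_info("side")
pt=(220+422.5/8-.5,195+212.5/8-.5); ps=(240+260.5/4-.5,160+431/4-.5); pb=(240+260/4-.5,160+466/4-.5)
o1,d1=ray(ct,pt);o2,d2=ray(cs,ps)
A=np.stack([d1,-d2],1);k=np.linalg.lstsq(A,o2-o1,rcond=None)[0]
a,b=o1+k[0]*d1,o2+k[1]*d2; print("cap",a,b,np.linalg.norm(a-b))
s=ctrl.get_state();t=s["position"];Rm=R.from_rotvec(s["tool_rot"])
c=hit(ct,pt,.060); print("cap@.060",c,"tool frame mm",Rm.inv().apply(c-t)*1e3)
# bottom edge of vial in side image: project near-side bottom for z candidates
for z in (.016,.020,.024):
  for zz in (z,z+.04): print(z,proj(cs,[c[0],c[1],zz])[0], "near bottom",proj(cs,[c[0],c[1]+.0115,z])[0])
print("measured side cap",ps,"bottom",pb)
E
```

```text
cap [0.6231 0.1238 0.0597] [0.623  0.1237 0.0597] 0.00017915274040007238
cap@.060 [0.6231 0.1237 0.06  ] tool frame mm [-233.5898   -5.7375   50.5233]
0.016 [305.167  276.9838] near bottom [304.6943 280.0251]
0.016 [304.6235 268.0877] near bottom [304.6943 280.0251]
0.02 [305.1137 276.1117] near bottom [304.6395 279.1546]
0.02 [304.5679 267.1764] near bottom [304.6395 279.1546]
0.024 [305.0601 275.2357] near bottom [304.5846 278.2803]
0.024 [304.512  266.2609] near bottom [304.5846 278.2803]
measured side cap (304.625, 267.25) bottom (304.5, 276.0)
```

```bash

python3 -m crank '{"dp":[[0.3,0.6,-0.2],[0.8,1.5,-0.4],[1.3,2.3,-0.4],[1.5,2.8,0],[1.5,2.8,0],[1.3,2.5,0],[0.9,1.6,0],[0.4,0.8,0]],"delta_rot":[[0,0,0],[0,0,0],[0,0,0],[0,0,0],[0,0,0],[0,0,0],[0,0,0],[0,0,0]]}'
python3 -m crank '{"dp":[[0,0,0],[0,0,0],[0,0,0],[0,0,0],[0,0,0],[0,0,0],[0,0,0],[0,0,0]],"delta_rot":[[0,0,0.03],[0,0,0.07],[0,0,0.1],[0,0,0.1],[0,0,0.1],[0,0,0.1],[0,0,0.065],[0,0,0.027]]}'
python3 - <<'E'
from h import *
need(.4839,-.4465,.12,-120)
E
```

```text
time: 16.6
position: [0.4864, -0.2029, 0.1196]
tool_rot: [2.29, -2.147, 0.0]
ft_force: [-0.6, 0.1, -4.6]
grip_width: 0.526
time: 17.4
position: [0.4904, -0.1994, 0.1195]
tool_rot: [-1.568, 2.721, 0.0]
ft_force: [0.2, -0.8, -3.7]
grip_width: 0.521
t 17.4 pos [ 0.4904 -0.1994  0.1195] toolx deg -120.08 toolz [ 0.0007  0.0005 -1.    ] gw mm 45.33 F [ 0.1592 -0.7672 -3.7334]
shift cm (cur axes) [ 21.7093 -11.8227  -0.0629] turn [-0.0003  0.0008 -0.0014]
shift cm (target axes) [ 21.7258 -11.7925  -0.0492]
```

```bash

python3 -m crank '{"dp":[[0.4,-0.2,0],[1,-0.5,0],[1.6,-0.9,0],[2,-1.1,0],[2.2,-1.2,0],[2.2,-1.2,0],[2.2,-1.2,0],[2.2,-1.2,0]],"delta_rot":[[0,0,0],[0,0,0],[0,0,0],[0,0,0],[0,0,0],[0,0,0],[0,0,0],[0,0,0]]}'
python3 -m crank '{"dp":[[2.2,-1.2,0],[2,-1.1,0],[1.6,-0.9,0],[1.2,-0.6,0],[0.7,-0.4,0],[0.2,-0.3,0],[0,0,0],[0,0,0]],"delta_rot":[[0,0,0],[0,0,0],[0,0,0],[0,0,0],[0,0,0],[0,0,0],[0,0,0],[0,0,0]]}'
python3 - <<'E'
from h import *
need(.4839,-.4465,.12,-120)
a=ctrl.get_image("top"); cv2.imwrite("pics/t10.png",a)
cv2.imwrite("pics/t10z.png",cv2.resize(a[195:270,380:480],None,fx=8,fy=8,interpolation=cv2.INTER_CUBIC))
a=ctrl.get_image("side");cv2.imwrite("pics/s10.png",a);cv2.imwrite("pics/s10z.png",cv2.resize(a[130:250,260:420],None,fx=5,fy=5,interpolation=cv2.INTER_CUBIC))
E
```

```text
time: 18.2
position: [0.4842, -0.3611, 0.1192]
tool_rot: [1.567, -2.722, 0.001]
ft_force: [1.3, 0.1, -4.4]
grip_width: 0.523
time: 19.0
position: [0.4853, -0.4473, 0.1195]
tool_rot: [-1.572, 2.72, 0.001]
ft_force: [-0.7, -0.8, -3.9]
grip_width: 0.52
t 19.0 pos [ 0.4853 -0.4473  0.1195] toolx deg -119.95 toolz [ 0.0002  0.0007 -1.    ] gw mm 45.27 F [-0.6826 -0.7833 -3.945 ]
shift cm (cur axes) [ 0.0008  0.1603 -0.0505] turn [0.0002 0.0007 0.0009]
shift cm (target axes) [ 0.001   0.1603 -0.0505]
```

View pics/t10z.png

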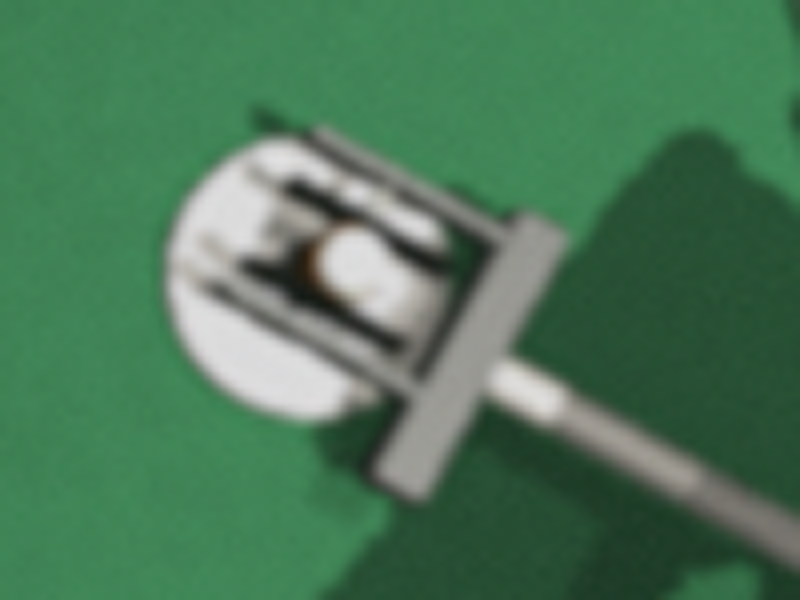

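View pics/s10z.png

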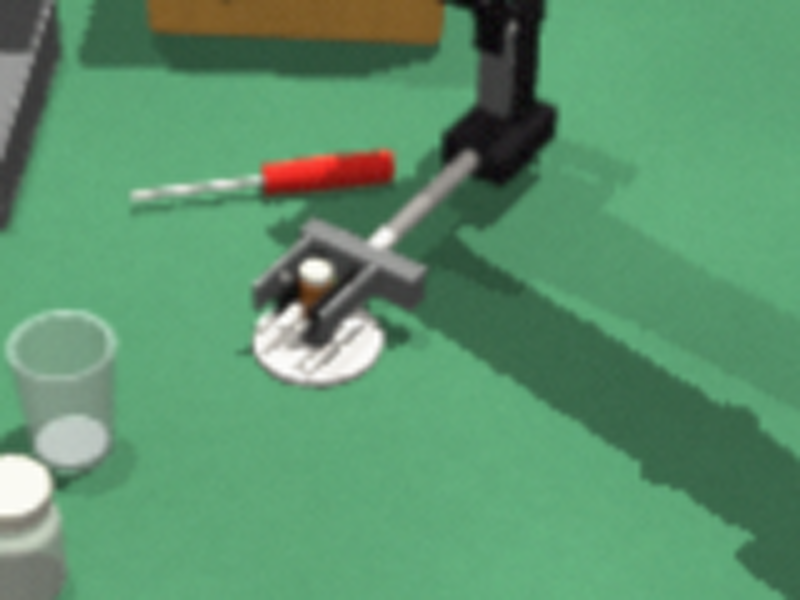

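The vial is upright above the plate, with its cap at about (352,260) in the top crop. Checking the offset.

```bash
python3 - <<'E'
from h import *
ct,cs=ctrl.camera_info("top"),ctrl.camera_info("side")
f=lambda u,v:(380+(u+.5)/8-.5,195+(v+.5)/8-.5)
pt=f(352,261); ps=(260+317/5-.4,130+270/5-.4)
o1,d1=ray(ct,pt);o2,d2=ray(cs,ps)
k=np.linalg.lstsq(np.stack([d1,-d2],1),o2-o1,rcond=None)[0]
a,b=o1+k[0]*d1,o2+k[1]*d2; print("cap",a,b)
print(hit(ct,pt,.0685)); 
pp=(260+319/5-.4,130+337/5-.4); print("plate by side",hit(cs,pp,.008))
s=ctrl.get_state(); print(R.from_rotvec(s["tool_rot"]).inv().apply(np.array([.6056,-.2471,.0685])-hit(ct,pt,.0685))*100)
E
```

```text
cap [ 0.6058 -0.2466  0.0681] [ 0.6049 -0.2466  0.068 ]
[ 0.6058 -0.2465  0.0685]
plate by side [ 0.6042 -0.2468  0.008 ]
[ 0.0616 -0.0151 -0.    ]
```

It is centred to within about 1 mm. Lowering.

```bash

python3 -m crank '{"dp":[[0,0,0.2],[0,0,0.4],[0,0,0.4],[0,0,0.4],[0,0,0.3],[0,0,0.15],[0,0,0.1],[0,0,0]],"delta_rot":[[0,0,0],[0,0,0],[0,0,0],[0,0,0],[0,0,0],[0,0,0],[0,0,0],[0,0,0]]}'
python3 -m crank '{"dp":[[0,0,0.05],[0,0,0],[0,0,0.05],[0,0,0],[0,0,0],[0,0,0],[0,0,0],[0,0,0]],"delta_rot":[[0,0,0],[0,0,0],[0,0,0],[0,0,0],[0,0,0],[0,0,0],[0,0,0],[0,0,0]]}'
python3 - <<'E'
from h import *
F=[]
for i in range(4): ctrl.get_image("wrist");F.append(ctrl.get_state()["ft_force"])
print(np.array(F))
need(.4839,-.4465,.099,-120)
a=ctrl.get_image("side");cv2.imwrite("pics/s11z.png",cv2.resize(a[130:250,260:420],None,fx=5,fy=5,interpolation=cv2.INTER_CUBIC))
E
```

```text
time: 19.9
position: [0.4847, -0.4486, 0.1001]
tool_rot: [-1.57, 2.721, -0.0]
ft_force: [0.4, 0.3, -2.4]
grip_width: 0.522
time: 20.7
position: [0.4847, -0.4486, 0.099]
tool_rot: [1.57, -2.721, 0.0]
ft_force: [-0.9, -0.7, -1.4]
grip_width: 0.523
[[-0.9253 -0.5449 -1.0299]
 [-0.9802 -0.2741 -1.302 ]
 [-0.3288 -0.505  -1.4398]
 [-0.2182 -0.4414 -1.2655]]
t 20.9 pos [ 0.4847 -0.4485  0.099 ] toolx deg -120.05 toolz [ 0.0001 -0.0001 -1.    ] gw mm 45.39 F [-0.2182 -0.4414 -1.2655]
shift cm (cur axes) [-0.1356  0.1701 -0.0017] turn [-0.0001 -0.0001 -0.0008]
shift cm (target axes) [-0.1358  0.17   -0.0017]
```

View pics/s11z.png

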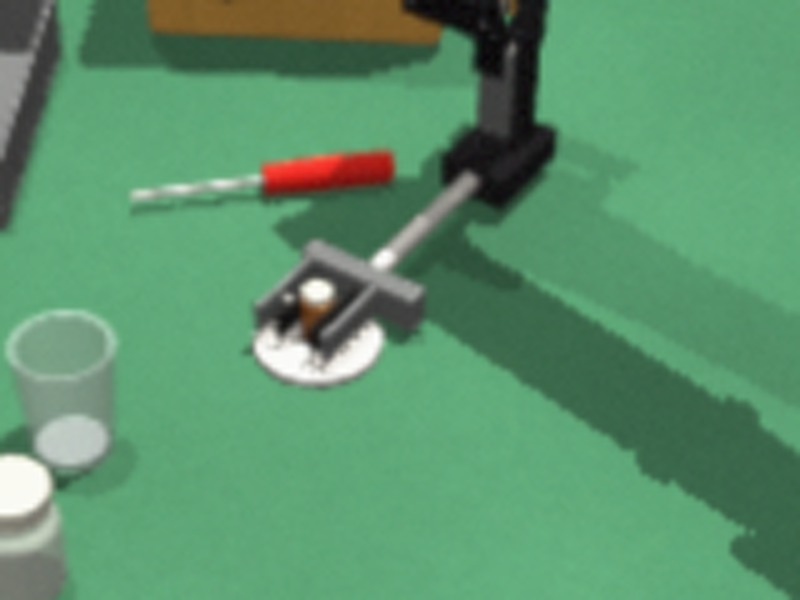

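The load on the wrist fell from 3.9 to 1.3 N, so the vial is standing on the plate. I'll ease up 0.5 mm, then release gradually.

```bash

python3 -m crank '{"dp":[[0,0,-0.05],[0,0,0],[0,0,0],[0,0,0],[0,0,0],[0,0,0],[0,0,0],[0,0,0]],"delta_rot":[[0,0,0],[0,0,0],[0,0,0],[0,0,0],[0,0,0],[0,0,0],[0,0,0],[0,0,0]]}' 4.75 20
python3 -m crank '{"dp":[[0,0,0],[0,0,0],[0,0,0],[0,0,0],[0,0,0],[0,0,0],[0,0,0],[0,0,0]],"delta_rot":[[0,0,0],[0,0,0],[0,0,0],[0,0,0],[0,0,0],[0,0,0],[0,0,0],[0,0,0]]}' 5.55 20
python3 - <<'E'
from h import *
need(.4839,-.4465,.099,-120)
a=ctrl.get_image("top"); cv2.imwrite("pics/t12.png",a)
cv2.imwrite("pics/t12z.png",cv2.resize(a[195:270,380:480],None,fx=8,fy=8,interpolation=cv2.INTER_CUBIC))
a=ctrl.get_image("side");cv2.imwrite("pics/s12z.png",cv2.resize(a[130:250,260:420],None,fx=5,fy=5,interpolation=cv2.INTER_CUBIC))
E
```

```text
time: 21.75
position: [0.4846, -0.4486, 0.0994]
tool_rot: [1.57, -2.721, 0.0]
ft_force: [-0.7, 0.7, -4.8]
grip_width: 0.547
time: 22.55
position: [0.4847, -0.4485, 0.0995]
tool_rot: [1.57, -2.721, 0.0]
ft_force: [-1.0, -0.7, -3.2]
grip_width: 0.642
t 22.55 pos [ 0.4847 -0.4485  0.0995] toolx deg -120.05 toolz [ 0.     -0.0001 -1.    ] gw mm 55.83 F [-0.9604 -0.7178 -3.2442]
shift cm (cur axes) [-0.1351  0.1685  0.0483] turn [-0.0001 -0.0001 -0.0008]
shift cm (target axes) [-0.1353  0.1684  0.0484]
```

View pics/t12z.png

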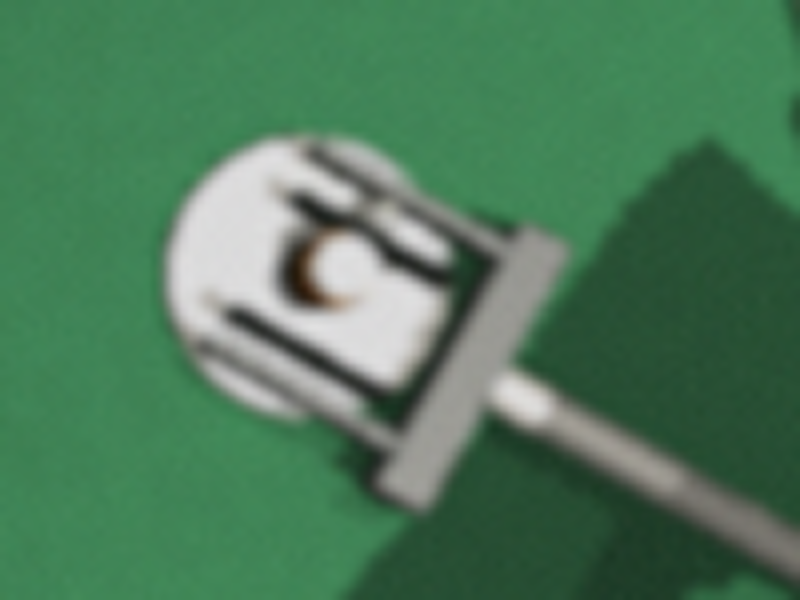

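View pics/s12z.png

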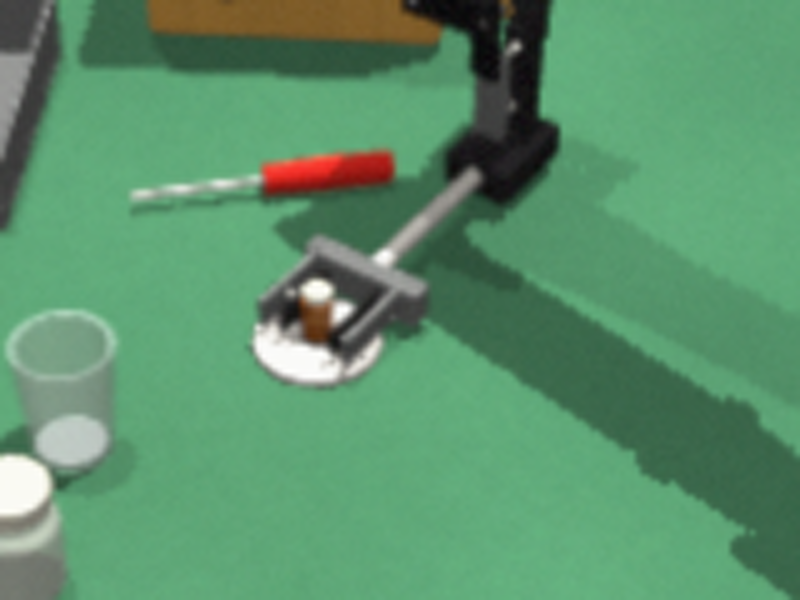

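The vial stands free on the plate. Moving the fixed pad away sideways, then backing straight out.

```bash

python3 -m crank '{"dp":[[0,-0.1,0],[0,-0.2,0],[0,-0.1,0],[0,0,0],[0.3,0,0],[0.6,0,0],[0.8,0,0],[1,0,0]],"delta_rot":[[0,0,0],[0,0,0],[0,0,0],[0,0,0],[0,0,0],[0,0,0],[0,0,0],[0,0,0]]}'
python3 -m crank '{"dp":[[1.2,0,0],[1.5,0,0],[1.5,0,0],[1.5,0,0],[1.5,0,0],[1.2,0,0],[0.6,0,0],[0.3,0,0]],"delta_rot":[[0,0,0],[0,0,0],[0,0,0],[0,0,0],[0,0,0],[0,0,0],[0,0,0],[0,0,0]]}'
python3 - <<'E'
from h import *
need(.428,-.554,.0855,-120)
a=ctrl.get_image("top"); cv2.imwrite("pics/t13.png",a)
a=ctrl.get_image("side");cv2.imwrite("pics/s13z.png",cv2.resize(a[90:240,260:460],None,fx=4,fy=4,interpolation=cv2.INTER_CUBIC))
E
```

```text
time: 23.45
position: [0.4741, -0.4746, 0.0995]
tool_rot: [1.57, -2.721, 0.0]
ft_force: [0.4, 0.8, -4.5]
grip_width: 0.64
time: 24.25
position: [0.4275, -0.5551, 0.0993]
tool_rot: [1.568, -2.722, -0.0]
ft_force: [-0.8, 0.7, -3.9]
grip_width: 0.635
t 24.25 pos [ 0.4275 -0.5551  0.0993] toolx deg -120.1 toolz [-0.0001  0.0001 -1.    ] gw mm 55.25 F [-0.7763  0.6892 -3.9124]
shift cm (cur axes) [-0.1219  0.0079  1.385 ] turn [ 0.0001 -0.     -0.0017]
shift cm (target axes) [-0.1219  0.0078  1.385 ]
```

View pics/t13.png

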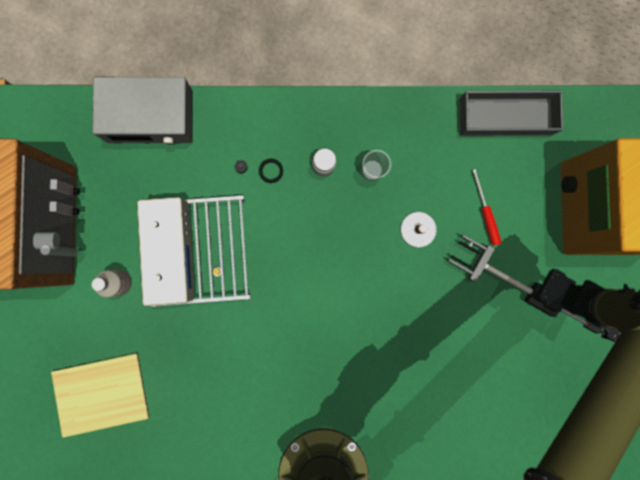

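View pics/s13z.png

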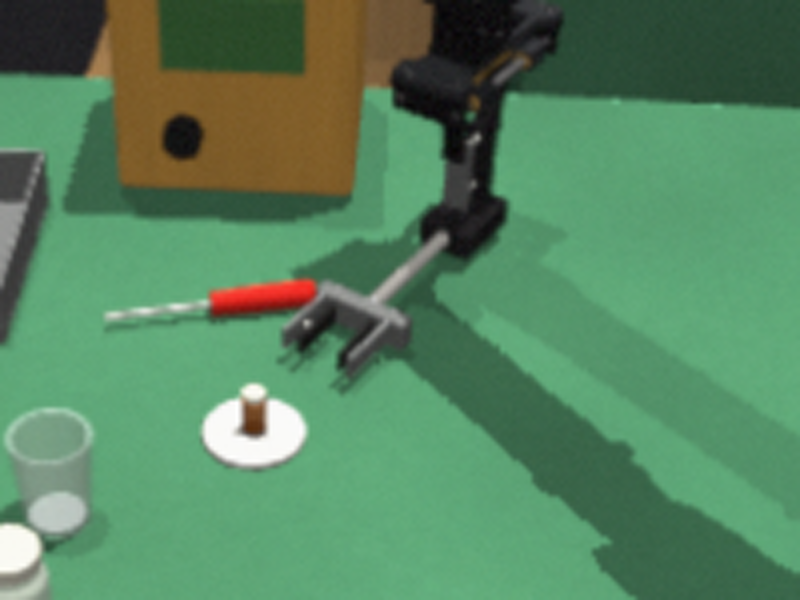

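The vial is upright on the plate. The head's right corner at (490,250) is close to the screwdriver end at (497,242), so I'll move left 6 cm before lowering.

```bash

python3 -m crank '{"dp":[[0,0.3,0],[0,0.7,0],[0,1,0],[0,1.2,0],[0,1.2,0],[0,0.9,0],[0,0.5,0],[0,0.2,0]],"delta_rot":[[0,0,0],[0,0,0],[0,0,0],[0,0,0],[0,0,0],[0,0,0],[0,0,0],[0,0,0]]}'
python3 -m crank '{"dp":[[0,0,0.2],[0,0,0.3],[0,0,0.3],[0,0,0.2],[0,0,0.1],[0,0,0.1],[0,0,0],[0,0,0]],"delta_rot":[[0,0,0],[0,0,0],[0,0,0],[0,0,0],[0,0,0],[0,0,0],[0,0,0],[0,0,0]]}'
python3 - <<'E'
from h import *
need(.376,-.525,.0855,-120)
cv2.imwrite("pics/t14.png",ctrl.get_image("top"))
a=ctrl.get_image("side");cv2.imwrite("pics/s14z.png",cv2.resize(a[90:240,260:460],None,fx=4,fy=4,interpolation=cv2.INTER_CUBIC))
need(.376,-.525,.0855,-120)
E
```

```text
time: 25.15
position: [0.3755, -0.5242, 0.0998]
tool_rot: [1.569, -2.721, 0.001]
ft_force: [0.3, 0.2, -2.9]
grip_width: 0.638
time: 25.95
position: [0.3762, -0.5246, 0.0877]
tool_rot: [-1.57, 2.721, -0.001]
ft_force: [0.3, -1.1, -0.4]
grip_width: 0.641
t 25.95 pos [ 0.3762 -0.5246  0.0877] toolx deg -120.05 toolz [ 0.0003 -0.0005 -1.    ] gw mm 55.73 F [ 0.3102 -1.0861 -0.3986]
shift cm (cur axes) [ 0.0486 -0.0047  0.223 ] turn [-0.0005 -0.0003 -0.0009]
shift cm (target axes) [ 0.0487 -0.0047  0.223 ]
t 26.05 pos [ 0.3762 -0.5245  0.0877] toolx deg -120.05 toolz [ 0.0002 -0.0004 -1.    ] gw mm 55.54 F [-0.097  -1.7232 -0.2892]
shift cm (cur axes) [ 0.0559 -0.0114  0.2166] turn [-0.0004 -0.0002 -0.0009]
shift cm (target axes) [ 0.0559 -0.0114  0.2166]
```

View pics/s14z.png

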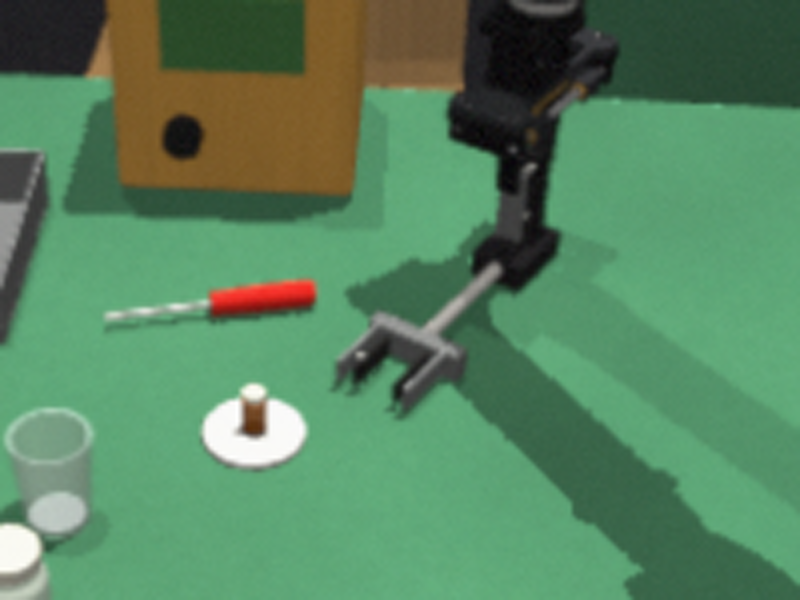

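```bash

python3 -m crank '{"dp":[[0,0,0.05],[0,0,0.05],[0,0,0.05],[0,0,0],[0,0,0],[0,0,0],[0,0,0],[0,0,0]],"delta_rot":[[0,0,0],[0,0,0],[0,0,0],[0,0,0],[0,0,0],[0,0,0],[0,0,0],[0,0,0]]}'
python3 -m crank '{"dp":[[0,0,0],[0,0,0],[0,0,0],[0,0,0],[0,0,0],[0,0,0],[0,0,0],[0,0,0]],"delta_rot":[[0,0,0],[0,0,0],[0,0,0],[0,0,0],[0,0,0],[0,0,0],[0,0,0],[0,0,0]]}' 5.9 20
python3 -m crank '{"dp":[[0,0,0],[0,0,0],[0,0,0],[0,0,0],[0,0,0],[0,0,0],[0,0,0],[0,0,0]],"delta_rot":[[0,0,0],[0,0,0],[0,0,0],[0,0,0],[0,0,0],[0,0,0],[0,0,0],[0,0,0]]}' 8.7 20
python3 - <<'E'
from h import *
need(.376,-.525,.0855,-120)
cv2.imwrite("pics/w15.png",ctrl.get_image("wrist"))
E
```

```text
time: 26.85
position: [0.3765, -0.5247, 0.0866]
tool_rot: [-1.57, 2.721, -0.002]
ft_force: [1.3, -0.9, 3.9]
grip_width: 0.64
time: 27.65
position: [0.3762, -0.5238, 0.0857]
tool_rot: [-1.57, 2.721, 0.001]
ft_force: [-0.7, 1.1, 0.0]
grip_width: 0.676
time: 28.45
position: [0.3761, -0.5243, 0.086]
tool_rot: [1.57, -2.721, 0.0]
ft_force: [-0.2, 0.1, 0.1]
grip_width: 0.998
t 28.45 pos [ 0.3761 -0.5243  0.086 ] toolx deg -120.04 toolz [ 0.     -0.0001 -1.    ] gw mm 86.86 F [-0.2376  0.0841  0.1173]
shift cm (cur axes) [ 0.0639 -0.0208  0.0476] turn [-0.0001 -0.0001 -0.0008]
shift cm (target axes) [ 0.064  -0.0207  0.0476]
```

View pics/w15.png

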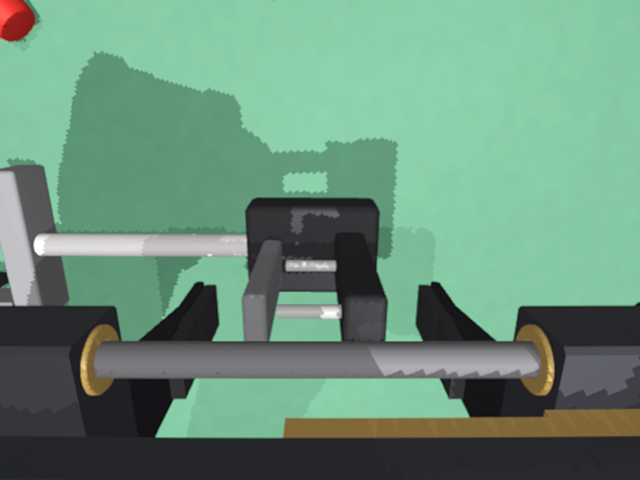

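The fingers are open and clear of both the trigger and the post. Retreating upward.

```bash

python3 -m crank '{"dp":[[0,0,-0.5],[0,0,-1],[0,0,-2],[0,0,-2.5],[0,0,-2.5],[0,0,-2],[0,0,-1],[0,0,-0.5]],"delta_rot":[[0,0,0],[0,0,0],[0,0,0],[0,0,0],[0,0,0],[0,0,0],[0,0,0],[0,0,0]]}'
python3 - <<'E'
from h import *
need(.376,-.525,.0855,-120)
a=ctrl.get_image("top");cv2.imwrite("pics/t16.png",a)
cv2.imwrite("pics/t16z.png",cv2.resize(a[190:320,390:590],None,fx=4,fy=4,interpolation=cv2.INTER_CUBIC))
a=ctrl.get_image("side");cv2.imwrite("pics/s16.png",a);cv2.imwrite("pics/s16z.png",cv2.resize(a[90:240,260:460],None,fx=4,fy=4,interpolation=cv2.INTER_CUBIC))
E
```

```text
time: 29.3
position: [0.3765, -0.5248, 0.2077]
tool_rot: [-1.57, 2.721, -0.004]
ft_force: [-0.6, -0.5, -0.2]
grip_width: 1.002
t 29.3 pos [ 0.3765 -0.5248  0.2077] toolx deg -120.04 toolz [ 0.0013 -0.002  -1.    ] gw mm 87.16 F [-0.5685 -0.4534 -0.1755]
shift cm (cur axes) [ 0.0296  0.0573 12.2216] turn [-0.0021 -0.0011 -0.0008]
shift cm (target axes) [ 0.0426  0.0314 12.2216]
```

View pics/s16z.png

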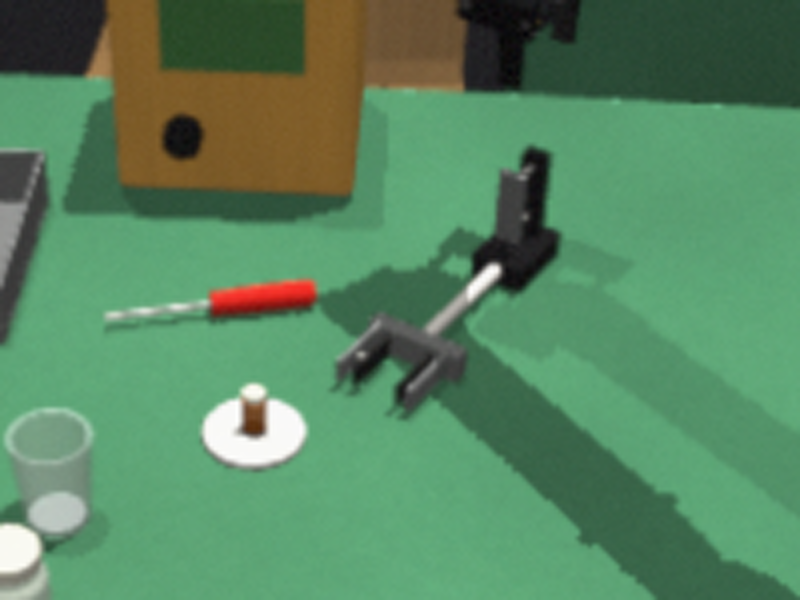

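View pics/t16.png

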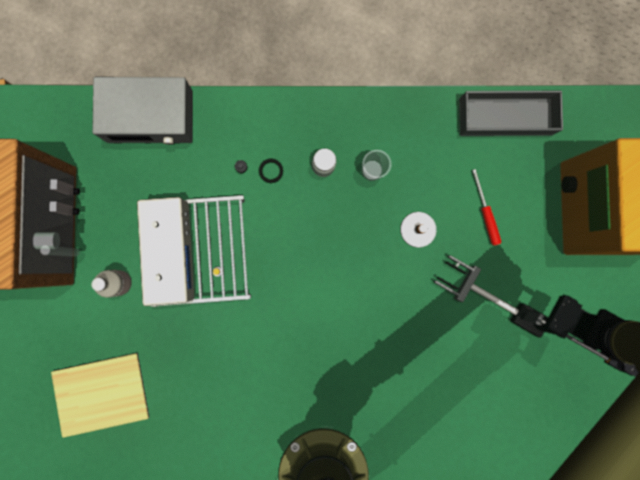

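View pics/t16z.png

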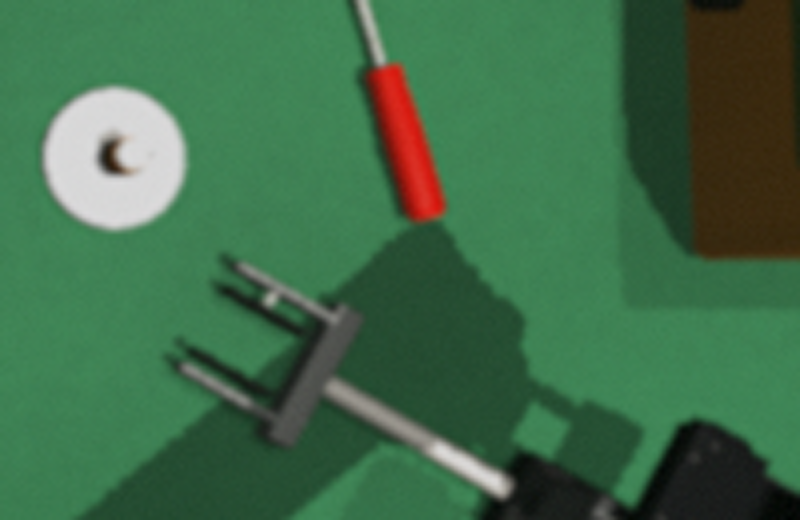

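The vial stands on the plate, the reacher stands about 0.1 m from it with its jaws open, and the arm is clear. One last check that the bystanders have not moved, then I hand in.

```bash
python3 - <<'E'
from h import *
a=cv2.imread("pics/top0.png").astype(int);b=cv2.imread("pics/t16.png").astype(int)
for n,(x0,x1,y0,y1) in dict(screw=(468,505,165,248),coup=(205,230,262,282),bystanders=(230,395,145,185),stand=(135,252,190,308),bottle=(90,132,265,300)).items():
    print(n,(np.abs(a-b)[y0:y1,x0:x1].max(2)>40).sum())
m=lambda i:(i[...,2]>150)&(i[...,1]<80)
for i in(a,b):
    ys,xs=np.nonzero(m(i)[195:250,470:510]);print("screwdriver red",xs.mean(),ys.mean(),len(xs))
ctrl.close_job()
E
```

```text
screw 14
coup 0
bystanders 0
stand 70
bottle 0
screwdriver red 21.986622073578594 30.434782608695652 299
screwdriver red 21.957095709570957 30.475247524752476 303
the job is handed in; nothing more can be done
```

The vial is standing upright on the round plate, and the reacher is back on the bench about 0.1 m from it. I handed the job in at about 29.4 s; no verdict was reported.

- **Grip on the vial:** I squeezed in steps under a force cap. The fingers stalled under a 14 N cap at about 12 mm of trigger, roughly 3 N on the vial, and I then raised the cap to 14.6 N. This is inferred from the finger opening and the spring figures, since pad force isn't measured directly.
- **Placing:** Before lowering, the vial was within about 1 mm of the plate centre. On lowering, the wrist load fell from about 3.9 N to 1.3 N, which showed the vial was resting on the plate before I released it.
- **Last pictures:** The vial is upright near the plate centre. The reacher stands level with its jaws open, and the robot touches nothing.
- **Other objects:** Comparing the first and last top pictures, the screwdriver's handle shifted less than 0.1 pixel. The coupling and the other bystanders show no change. The stand area differs at 70 pixels, which I put down to the missing vial but did not check further.

**Unexplained or close:**
- While I squeezed inside the gap, the wrist load dropped by 1 to 2 N. It returned to normal once I lifted.
- When I backed away from the plate, the reacher's head came very close to the screwdriver's end, so I moved 6 cm sideways before setting it down.

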